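# Bush and snap ring onto an axle stub

### The arm

A 6-joint arm with a two-finger parallel gripper is mounted at the origin on the work surface. World frame = base frame: x ahead of the robot, y to its left, z up, the work surface at z = 0. Lengths are in mm, angles in degrees, forces in N, time in s.
With the tool pointing down it reaches from about 350 to 850 mm from the base axis. Payload 8.1 kg.
Tool frame: the origin (TCP) lies on the centre line of the jaws, within the pads' length; the fingertips stand 19 mm ahead of it and the grasp point (between the pads) is the TCP; z points along the fingers, y is the direction in which the jaws open and shut (so a half turn about z gives the same grasp; the last joint's range is limited). The gripper opens to 93 mm and grips with 3 to 60 N. Pads are 15 mm wide; open, the fingers measure 128 mm over their backs; the gripper's body (75 mm by 188 mm) begins 65 mm behind the grasp point.
Start: joints at [-81.784, 7.471, 85.268, -0, 87.261, -4.893], TCP at [136.106, -584.363, 208.135] pointing down, gripper open.
Joint ranges: [-169.43, 169.43], [-51.17, 129.36], [1.28, 143.12], [-76.62, 256.62], [0, 156.53], [-152.29, 152.29]. Speed limits (degrees/s): [136.94, 136.94, 159.86, 180, 180, 180].

### API

Orientations are given as a 3x3 rotation matrix whose columns are the frame's x, y, z axes.
In Python, from bench import r gives the robot as it stands. The module is installed in compiled form; this text tells all that it offers.
- The arm moves only by the tool jog_arm, never from a script. Its argument "plan" is a list of rows, each an object of numbers: "tx", "ty", "tz": the shift along the tool's x, y, z in units of 30 mm (1.0 is 30 mm); "wx", "wy", "wz": the turn, a rotation vector about the tool's x, y, z in units of 5 degrees (1.0 is 5 degrees); "jaw": the closure, from 0 (fully open) to 1 (shut). In form: [{"tx": .., "ty": .., "tz": .., "wx": .., "wy": .., "wz": .., "jaw": ..}, ...]. A call has 1 to 8 rows; each row shifts and turns the commanded pose from where the row before left it, along the tool's axes as they then stand; what a row does not reach is not made up. A row lasts 1/8 s, in which the tool goes at most 62.5 mm and 10.7 degrees, less where a joint would pass 70% of its speed; a pose out of reach is approached as far as the arm can. A call is refused whole if a number of a shift passes 1 or a number of a turn 1, either way. A call with a gripper value outside its range is refused whole. The fingers move at their own pace and stop on an object; the grip force is fixed at half the most. Time passes only in rows, so rows that do not move let the fingers close. It gives the time, the measured TCP pose, the force and the opening at its end, in the units of the state.
- r.state(): the state, without advancing time (a new reading comes with each control period).
- r.snapshot(name): name is "scene" or "top"; returns a dict with "frame" (384x512x3 uint8, red, green, blue), "fx", "fy", "cx", "cy" (pixels), "k1" (the pictures are not rectified: a ray, as slopes to the right and down, at radius r is drawn at 1 + k1 r^2 times it, then the intrinsics apply), "cam_to_world" (4x4, takes a point from camera to world coordinates). Camera axes: x right, y down, z forward; pixel columns grow to the right and rows downward; lengths in mm; the calibration is good to about 2 mm. A picture is of the moment at which its call begins. There is no depth.
- r.hand_in(): hands the job in, once; it reports no verdict.
Trained networks look in a picture, given as the dict that the camera call returned (one of the last four; its "shot" number tells which), for a name from the list of things; names that differ only in an ending like _2 or _b are one class to them, and where a whole thing is asked for, a point or a joint stands for the part that bears it (a point fixed in the world has none). Each returns a list of dicts, best first, with "conf" (0 to 1); they miss things now and then, are a little off and sometimes report something else, mostly with a low value. They report only what shows in the picture. A call takes as long as a camera call.
- r.look_for(thing, picture): "location" ([column, row] as shares, 0 to 1, of the picture: columns of its width, rows of its height, amid what is visible of it).
- r.silhouettes(thing, picture): "region" (384x512 bool, what is visible of it) and "location" ([column, row] as shares, 0 to 1, of the picture: columns of its width, rows of its height, amid what is visible of it).
The state is a dict: "time": time; "q": joint angles; "joint_vel": joint speeds; "joint_efforts": joint torques, N m; "eef_pos": TCP position; "ee_rot": TCP orientation; "force": force on the tool from outside, world axes, zero at the start; "moment": the same for the moment, N m; "gripper_width": finger opening in mm.
Only numpy, scipy, OpenCV 4.12 (cv2) and the standard library are available. Lean on these libraries where they do the work, as an engineer would, in place of code of your own. Each camera call takes 0.05 s, during which the arm holds its last target.

### The job

Of the three look-alike steel bushes, slide the one whose length just fills the axle stub from its shoulder up to the lower edge of the groove over the stub, fully home on the shoulder, and let go of it; leave the other two bushes where they stand. Then take the snap ring pliers, which already carry the ring, by both handles out of their stand, squeeze them fully so that the ring is spread, and slide the spread ring down over the stub to the groove. Finish while holding: keep the pliers upright and fully squeezed with the ring level with the groove, without bearing down on the bush or letting go.

Things in the scene. Friction and masses are not known exactly. Their poses are not given: they have to be found in the camera images.
- shoulder (a point): point on the axis of the axle stub at the top face of its shoulder, 30 mm above the bench. The hub stands on the bench, stub pointing straight up: flange 100 mm diameter and 12 mm thick with five bolt heads 6 mm high, then a boss 34 mm diameter up to the shoulder, then the stub, 25 mm diameter, 45 mm long, its top edge chamfered. z axis up along the stub. Fixed to the bench
- groove (a point): point on the stub's axis at mid-height of the dark groove; the groove is 5 mm wide and 22 mm in diameter; its lower edge is 30 mm above the shoulder, its upper edge 35 mm above the shoulder
- stub_top (a point): point on the stub's axis at its top end, 45 mm above the shoulder and 75 mm above the bench
- bush_short_center (a point): centre (half-way up) of the steel bush 20 mm long, standing on its end on the bench. All three bushes: plain round steel sleeves, 38 mm outside diameter, 28 mm bore, bore axis upright (z), 0.08 to 0.16 kg
- bush_mid_center (a point): centre (half-way up) of the steel bush 30 mm long, standing on its end on the bench, bore axis upright (z)
- bush_long_center (a point): centre (half-way up) of the steel bush 40 mm long, standing on its end on the bench, bore axis upright (z)
- pliers: snap ring pliers with the ring on their tips, about 0.2 kg, 156 mm tall, standing upright in the stand, ring down. Origin: on the underside of the ring, in the plane of the pliers midway between the tips; z up along the pliers, y from handle to handle (left handle at +y), x from the pliers towards the ring's centre. The two handles have black flat-sided grips 14 mm wide in x that reach from 90 to 156 mm above the origin
- pliers_grip (a point): midway between the two handles, 125 mm above the ring's underside: where to grip, closing along the pliers' y axis (axes as pliers). The outer faces of the handles are 56 mm apart here at rest and 44 mm apart, parallel and upright, fully squeezed. A spring resists: about 6 N on each handle to start, 14 N to reach the firm stop; 25 N or more of grip holds it safely there, and the pliers can then be lifted straight up
- ring_center (a point): centre of the ring, 21 mm in x from the plane of the pliers and 123.5 mm below pliers_grip (axes as pliers). The ring is 3 mm thick, lies level at the tips, 5 mm wide all round; fully spread its inside diameter is 30 mm and its outside 40 mm; at rest its ends stand too close together to pass the stub
- left_handle (a joint): swing of the left handle: 0 at rest, ring closed; 0.115 rad at the stop, ring fully spread. The right handle mirrors it
- stand: open grey plastic tray 67 mm by 64 mm and 26 mm high, walls and floor 6 mm, fixed to the bench, in which the pliers stand loosely, their backs to an upright post 30 mm wide and 82 mm high in the middle of its -x wall; origin at the centre of its underside

How it is judged:
By the outcome, as a careful person would: the job done as asked, in the order asked, and still so for the second after the job is handed in, while the arm keeps its last pose, push and grip.
It also fails if it takes over 62 s, if anything falls off the work surface, if the arm or the gripper's body presses on something with over 40 N, if the wrist force passes 120 N, or if a joint passes its speed limit or range.

## Working session

There is one attempt and no reset: what is moved stays moved. The work goes in short steps, Python scripts to look and compute and a tool call to move; the robot and the scene stay as the last step left them, time stands still between calls to the robot, and variables do not carry over. Pictures are saved under pics/ and viewed, and the job is handed in when it is done.

Besides the shell and the picture viewer there is one more tool, called after "Emit:" by a JSON object that holds its "name" and its "arguments". jog_arm: Moves the arm, as the interface text tells. Its arguments: {"type":"object","properties":{"plan":{"type":"array","items":{"type":"object","properties":{"tx":{"type":"number"},"ty":{"type":"number"},"tz":{"type":"number"},"wx":{"type":"number"},"wy":{"type":"number"},"wz":{"type":"number"},"jaw":{"type":"number"}}}}},"required":["plan"]}

```bash
mkdir -p pics
cat > h.py <<'E'
import numpy as np, cv2
from bench import r
def save(p,name,crop=None,scale=1):
    f=p["frame"][:,:,::-1]
    if crop: f=f[crop[1]:crop[3],crop[0]:crop[2]]
    if scale!=1: f=cv2.resize(f,None,fx=scale,fy=scale,interpolation=cv2.INTER_CUBIC)
    cv2.imwrite("pics/"+name+".png",f)
def ray(p,u,v):
    x=(u-p["cx"])/p["fx"]; y=(v-p["cy"])/p["fy"]
    rd=np.hypot(x,y); rr=rd
    for _ in range(50): rr=rd/(1+p["k1"]*rr*rr)
    s=rr/rd if rd>0 else 1
    T=np.array(p["cam_to_world"]); d=T[:3,:3]@np.array([x*s,y*s,1]); return T[:3,3],d
def atz(p,u,v,z):
    o,d=ray(p,u,v); return o+d*(z-o[2])/d[2]
def proj(p,X):
    T=np.array(p["cam_to_world"]); c=T[:3,:3].T@(np.array(X,float)-T[:3,3])
    x,y=c[0]/c[2],c[1]/c[2]; s=1+p["k1"]*(x*x+y*y)
    return np.array([p["fx"]*x*s+p["cx"],p["fy"]*y*s+p["cy"]])
def circ(p,c,rad,n=48):
    a=np.linspace(0,2*np.pi,n); return np.array([proj(p,[c[0]+rad*np.cos(t),c[1]+rad*np.sin(t),c[2]]) for t in a])
def tri(o1,d1,o2,d2):
    d1=d1/np.linalg.norm(d1);d2=d2/np.linalg.norm(d2)
    A=np.stack([d1,-d2],1); s=np.linalg.lstsq(A,o2-o1,rcond=None)[0]
    a=o1+s[0]*d1;b=o2+s[1]*d2; return (a+b)/2,np.linalg.norm(a-b)
E
python3 - <<'E'
from h import *
np.set_printoptions(precision=1,suppress=True)
s=r.state(); print(s)
P={}
for n in("scene","top"):
    p=r.snapshot(n);P[n]=p; save(p,n+"0",scale=1.5); print(n,p["fx"],p["fy"],p["cx"],p["cy"],p["k1"],np.array(p["cam_to_world"]))
    for t in("shoulder","groove","stub_top","bush_short_center","bush_mid_center","bush_long_center","pliers","pliers_grip","ring_center","stand"):
        for d in r.look_for(t,p)[:4]:
            print(n,t,round(d["conf"],2),np.array(d["location"])*[512,384])
E
```

```text
{'time': 0.0, 'q': array([-81.8,   7.5,  85.3,  -0. ,  87.3,  -4.9]), 'joint_vel': array([ 0. , -0. , -0.1, -0. , -0. ,  0. ]), 'joint_efforts': array([  0. , -56. , -49.2,   0.1,   0. ,  -0. ]), 'eef_pos': array([ 136. , -583.8,  207.1]), 'ee_rot': array([[ 1. ,  0.2, -0. ],
       [ 0.2, -1. ,  0. ],
       [ 0. , -0. , -1. ]]), 'force': array([-0. , -1.1,  0.3]), 'moment': array([ 0.,  0., -0.]), 'gripper_width': 92.58874539301989}
scene 420.3540216691226 420.3540216691226 259.1682174786912 194.05137356003436 0.052106876477641256 [[  -0.3    0.8   -0.5 1043.7]
 [   0.9    0.2   -0.2  170.4]
 [  -0.    -0.6   -0.8  901.1]
 [   0.     0.     0.     1. ]]
scene shoulder 0.63 [261.6 222.3]
scene groove 0.85 [262.9 227.3]
scene stub_top 0.85 [264.1 224. ]
scene bush_short_center 0.71 [177.  188.2]
scene bush_short_center 0.33 [261.5 224.3]
scene bush_mid_center 0.46 [151.5 159.4]
scene bush_long_center 0.83 [225.7 182.3]
scene pliers 0.71 [394.3 226. ]
scene pliers_grip 0.92 [396.5 223.5]
scene ring_center 0.72 [396.2 227. ]
scene ring_center 0.61 [394.3 252.3]
scene stand 0.74 [394.1 253.2]
scene stand 0.64 [224.8 183.1]
top 406.84189762381453 406.84189762381453 254.92787975463662 188.28081536542828 -0.024552755027269425 [[   0.    -1.     0.2  301.6]
 [  -1.    -0.     0.    -4.2]
 [  -0.    -0.2   -1.  1139.7]
 [   0.     0.     0.     1. ]]
top shoulder 0.61 [258.7 177.4]
top groove 0.66 [255.4 178.3]
top stub_top 0.84 [256.4 178.3]
top bush_short_center 0.39 [349.2 190.8]
top bush_long_center 0.42 [305.1 209.2]
top pliers 0.71 [143.8 182.4]
top pliers_grip 0.62 [146.7 188. ]
top stand 0.75 [152.5 189.2]
```

View pics/scene0.png

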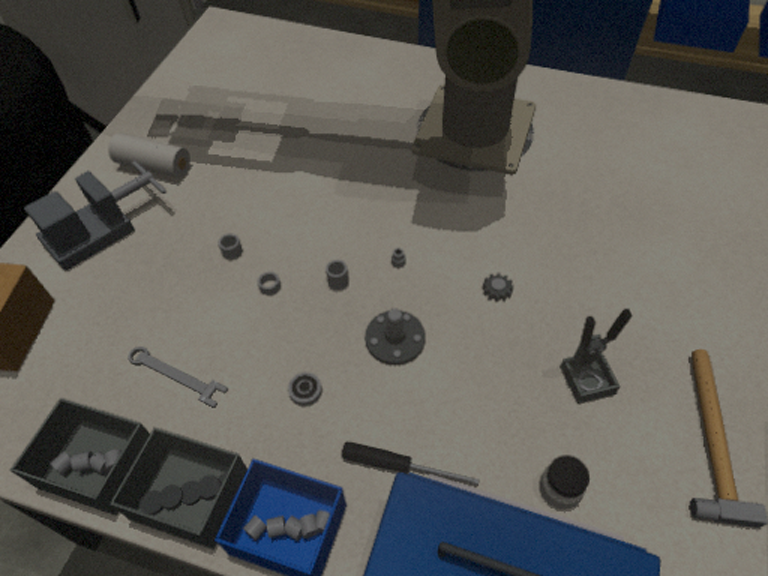

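View pics/top0.png

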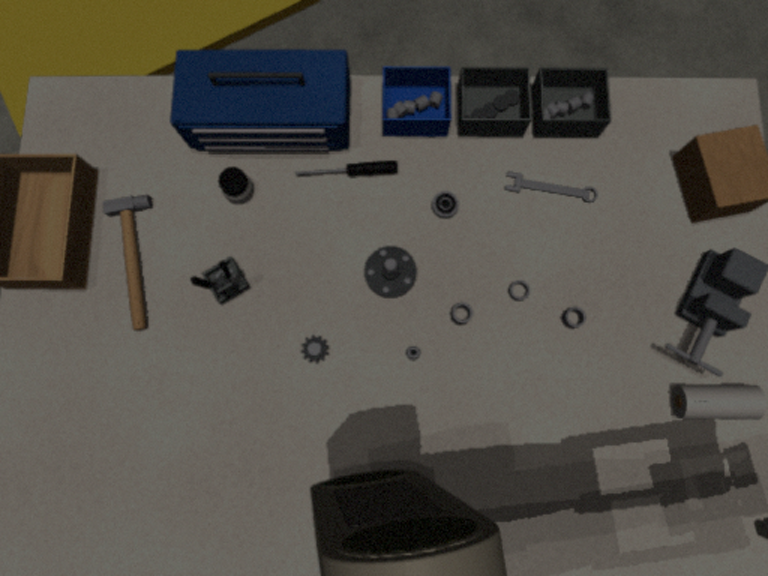

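The scene picture shows three bushes at about (153,163), (179,189) and (225,183) px, the hub at (263,222) and the pliers at (394,235). The top picture shows the bushes at (381,211), (346,193) and (307,209), the hub at (259,180) and the stand at (152,187). I'll zoom in next to fit models.

Run:
```python
from h import *
import pickle
np.set_printoptions(precision=1,suppress=True)
S=r.snapshot("scene");T=r.snapshot("top")
pickle.dump((S,T),open("p0.pkl","wb"))
save(S,"sb",(135,145,290,250),5); save(T,"tb",(235,155,405,235),4.5)
save(S,"sp",(360,195,440,275),7); save(T,"tp",(115,155,185,215),8)
for nm in("bush_short_center","bush_mid_center","bush_long_center","pliers","stand","groove"):
    for n,p in(("S",S),("T",T)):
        for d in r.silhouettes(nm,p)[:3]:
            m=d["region"];ys,xs=np.where(m)
            if len(xs): print(nm,n,round(d["conf"],2),"n",m.sum(),"x",xs.min(),xs.max(),"y",ys.min(),ys.max(),"c",xs.mean(),ys.mean(), atz(p,xs.mean(),ys.mean(),15))
```

```text
bush_short_center S 0.5 n 128 x 172 186 y 183 196 c 178.328125 189.4140625 [ 510.6 -242.8   15. ]
bush_short_center T 0.2 n 137 x 374 390 y 205 218 c 381.992700729927 211.45255474452554 [ 451.4 -343.7   15. ]
bush_mid_center S 0.78 n 194 x 145 159 y 155 171 c 152.2577319587629 163.1340206185567 [ 451.4 -346.9   15. ]
bush_long_center S 0.62 n 251 x 217 232 y 174 193 c 224.5816733067729 183.1195219123506 [ 455.6 -135.4   15. ]
pliers S 0.67 n 211 x 146 160 y 155 172 c 153.13270142180096 163.53080568720378 [ 452. -344.   15.]
pliers S 0.64 n 665 x 385 420 y 206 260 c 398.206015037594 229.86315789473684 [460.9 312.6  15. ]
pliers T 0.58 n 215 x 129 155 y 176 192 c 144.31162790697675 185.83255813953488 [519.  323.5  15. ]
stand S 0.62 n 774 x 374 412 y 223 268 c 392.7080103359173 251.42635658914728 [522.7 308.2  15. ]
stand S 0.2 n 181 x 172 187 y 182 197 c 179.33701657458565 189.5745856353591 [ 510.3 -240.1   15. ]
stand T 0.76 n 376 x 136 165 y 171 201 c 152.08510638297872 187.5744680851064 [514.2 301.1  15. ]
groove S 0.96 n 1167 x 244 283 y 206 243 c 263.31105398457584 224.86975149957155 [545.7   0.4  15. ]
groove T 0.75 n 927 x 243 277 y 164 197 c 259.54261057173676 181.00862998921252 [535.3  -2.5  15. ]
```

View pics/sb.png

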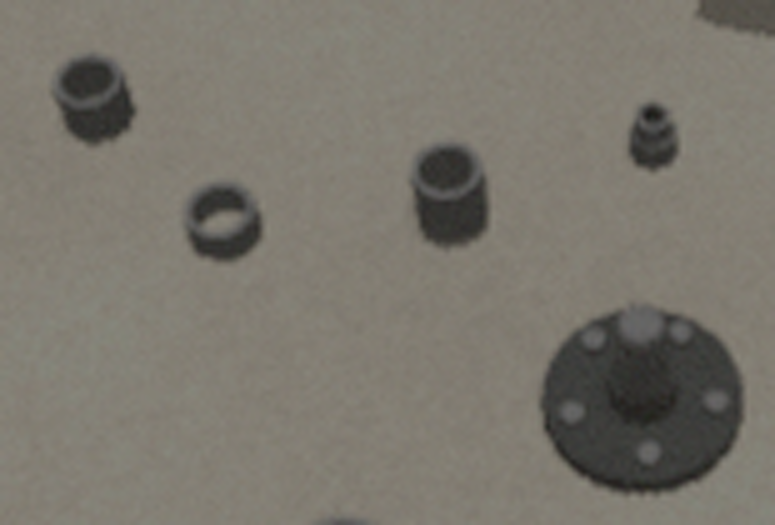

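View pics/tb.png

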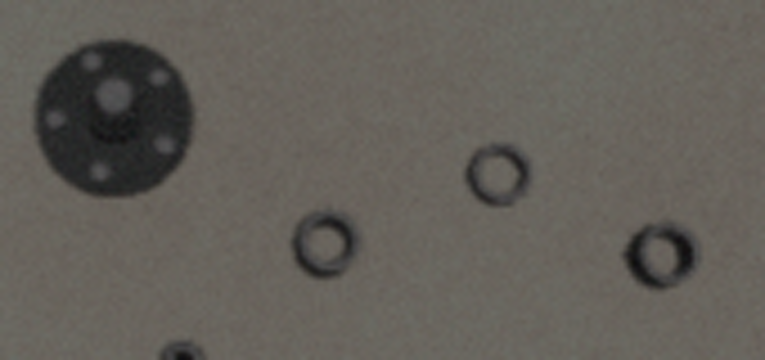

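View pics/sp.png

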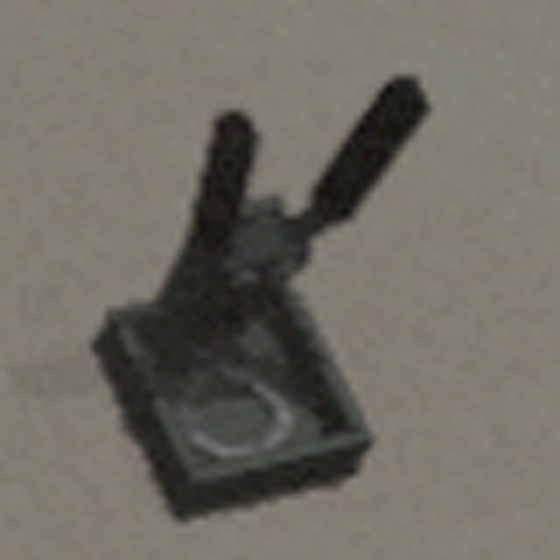

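View pics/tp.png

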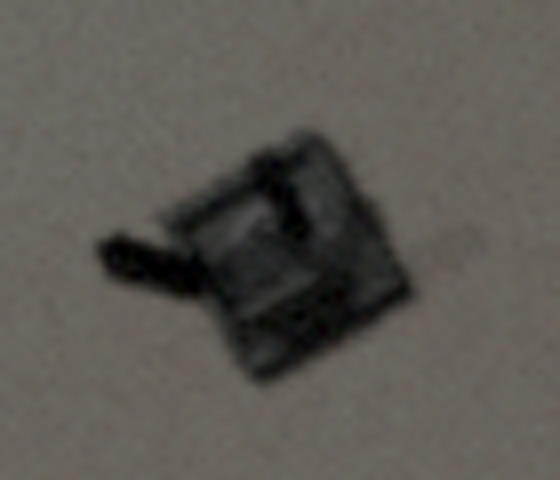

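```bash
cat > fit.py <<'E'
from h import *
from scipy.optimize import minimize
def segm(p,u,v,R,thr=None):
    f=cv2.GaussianBlur(p["frame"].astype(np.float32),(0,0),0.6).mean(2)
    y0,y1,x0,x1=int(v-R),int(v+R),int(u-R),int(u+R); w=f[y0:y1,x0:x1]
    bg=np.median(w[np.r_[0:3,-3:0]].ravel()); t=thr or max(8,0.5*(bg-np.percentile(w,3)))
    m=(bg-w>t).astype(np.uint8)
    n,l,st,c=cv2.connectedComponentsWithStats(m)
    k=1+np.argmin([np.hypot(c[i][0]-R,c[i][1]-R)-0.05*st[i][4] for i in range(1,n)])
    m=(l==k).astype(np.uint8)
    cs,_=cv2.findContours(m,cv2.RETR_EXTERNAL,cv2.CHAIN_APPROX_NONE)
    h=np.zeros_like(m); cv2.drawContours(h,cs,-1,1,-1)
    return h,(x0,y0)
def cyl(p,x,y,parts):
    pts=[]
    out=[]
    for (rad,z0,z1) in parts:
        q=np.vstack([circ(p,[x,y,z0],rad),circ(p,[x,y,z1],rad)])
        out.append(cv2.convexHull(q.astype(np.float32))[:,0])
    return out
def render(hulls,off,shape,ss=16):
    # soft coverage
    k=8; a=np.zeros((shape[0]*k,shape[1]*k),np.uint8)
    for h in hulls:
        q=((h-np.array(off)+0.5)*k-0.5)
        cv2.fillPoly(a,[np.round(q*16).astype(np.int32)],1,shift=4)
    return a.reshape(shape[0],k,shape[1],k).mean((1,3))
def fit(p,m,off,x,y,parts):
    def cost(q): return ((render(cyl(p,q[0],q[1],parts),off,m.shape)-m)**2).sum()
    b=minimize(cost,[x,y],method="Nelder-Mead",options=dict(initial_simplex=[[x,y],[x+6,y],[x,y+6]],xatol=.05,fatol=.05))
    return b.x,b.fun
E
python3 - <<'E'
from fit import *
import pickle
np.set_printoptions(precision=1,suppress=True)
S,T=pickle.load(open("p0.pkl","rb"))
for nm,us,ut,g in(("A",(153,163),(381,211),(451,-345)),("B",(179,189),(346,193),(510,-241)),("C",(225,183),(307,209),(456,-137))):
    for n,p,u in(("S",S,us),("T",T,ut)):
        m,off=segm(p,*u,18)
        for L in(20,30,40):
            x,c=fit(p,m,off,*g,[(19,0,L)]); print(nm,n,L,x,round(c,1),m.sum())
hub=[(50,0,12),(17,12,30),(12.5,30,75)]
for n,p,u in(("S",S,(263,224)),("T",T,(259,181))):
    m,off=segm(p,*u,32)
    x,c=fit(p,m,off,545,-2,hub); print("hub",n,x,c,m.sum())
    x,c=fit(p,m,off,545,-2,hub[:1]); print("hub",n,x,c,m.sum())
E
```

```text
A S 20 [ 452.8 -343.3] 18.0 200
A S 30 [ 455.7 -341.3] 21.9 200
A S 40 [ 455.4 -341.6] 59.0 200
A T 20 [ 452.4 -342.9] 7.8 169
A T 30 [ 451.4 -341.2] 19.2 169
A T 40 [ 450.8 -339.1] 36.6 169
B S 20 [ 505.7 -243.6] 22.8 175
B S 30 [ 510.9 -239.4] 59.7 175
B S 40 [ 510.4 -239.8] 95.9 175
B T 20 [ 501.9 -243.4] 5.7 164
B T 30 [ 500.8 -242.1] 15.3 164
B T 40 [ 499.4 -240.4] 29.1 164
C S 20 [ 457.8 -134.3] 41.2 242
C S 30 [ 458.1 -134.2] 18.4 242
C S 40 [ 461.  -132.6] 22.0 242
C T 20 [ 457.5 -134.9] 8.7 177
C T 30 [ 456.7 -134.1] 5.0 177
C T 40 [ 455.7 -133.3] 7.4 177
hub S [540.3  -2.6] 88.760986328125 1116
hub S [540.5  -2.5] 81.3818359375 1116
hub T [537.3  -3.8] 13.827392578125 960
hub T [537.3  -3.8] 13.827392578125 960
```

```bash
cat >> fit.py <<'E'
def overlay(p,curves,name,crop,scale):
    f=p["frame"][crop[1]:crop[3],crop[0]:crop[2],::-1]
    f=cv2.resize(f,None,fx=scale,fy=scale,interpolation=cv2.INTER_CUBIC)
    f=np.clip(f.astype(float)*1.6,0,255).astype(np.uint8)
    for c,col in curves:
        q=(np.array(c)-[crop[0],crop[1]]+0.5)*scale-0.5
        cv2.polylines(f,[np.round(q).astype(np.int32)],False,col,1)
    cv2.imwrite("pics/"+name+".png",f); return f
E
python3 - <<'E'
from fit import *
import pickle
S,T=pickle.load(open("p0.pkl","rb"))
def curves(p,x,y,L): return [(circ(p,[x,y,L],19),(0,255,0)),(circ(p,[x,y,L],14),(0,255,255)),(circ(p,[x,y,0],19),(0,0,255))]
a=overlay(S,curves(S,452.5,-342.5,30),"a",(138,148,170,180),10)
b=overlay(T,curves(T,451.5,-341.5,30),"b",(366,196,398,228),10)
def hub(p,x,y): return [(circ(p,[x,y,75],12.5),(0,255,0)),(circ(p,[x,y,30],17),(255,255,0)),(circ(p,[x,y,12],50),(0,255,255)),(circ(p,[x,y,0],50),(0,0,255))]
c=overlay(S,hub(S,540,-2.5),"c",(238,199,290,251),6.15)
d=overlay(T,hub(T,537.5,-4),"d",(234,156,286,208),6.15)
n=min(x.shape[0] for x in(a,b,c,d))
n=300
rs=lambda x:cv2.resize(x,(n,n))
cv2.imwrite("pics/ov1.png",np.vstack([np.hstack([rs(a),rs(b)]),np.hstack([rs(c),rs(d)])]))
E
```

```text
(no output)
```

View pics/ov1.png

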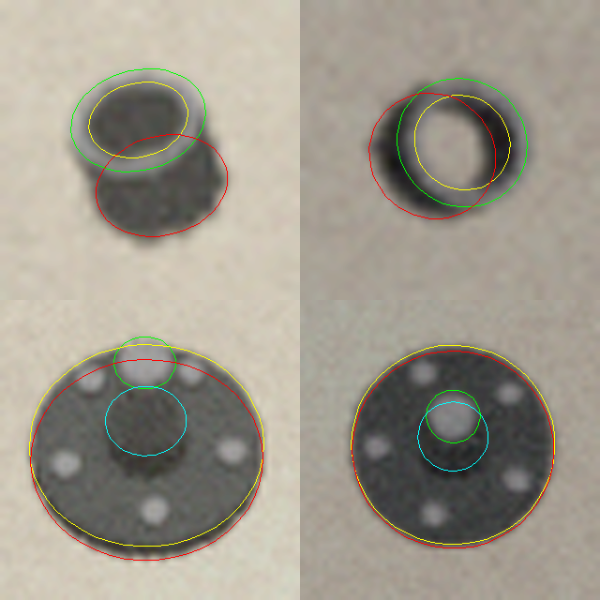

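Run:
```python
from fit import *
import pickle
np.set_printoptions(precision=1,suppress=True)
S,T=pickle.load(open("p0.pkl","rb"))
cT=np.array([(262,380),(412,292),(310,130),(165,215)])/8+[115,155]-.5
cS=np.array([(100,335),(183,485),(370,440)])/7+[360,195]-.5
for u in cT: print("T z26",atz(T,*u,26)," z0",atz(T,*u,0)[:2])
for u in cS: print("S",atz(S,*u,26),atz(S,*u,0)[:2])
# handle tops
print(S["cam_to_world"],T["cam_to_world"])
# optimise stand hull in both with dark mask minus handles: search yaw
from scipy.optimize import minimize
def hull(p,x,y,a,off=(0,0)):
    c,s=np.cos(a),np.sin(a); q=[]
    for z in(0,26):
        for i,j in((1,1),(1,-1),(-1,-1),(-1,1)):
            q.append(proj(p,[x+c*i*33.5-s*j*32,y+s*i*33.5+c*j*32,z]))
    return cv2.convexHull(np.array(q,np.float32))[:,0]
def mask(p,u,v,R,thr):
    f=cv2.GaussianBlur(p["frame"].astype(np.float32),(0,0),0.6).mean(2)
    w=f[v-R:v+R,u-R:u+R]; bg=np.median(w[:3]); return (bg-w>thr).astype(np.float32),(u-R,v-R)
from itertools import product
for n,p,u in(("S",S,(393,250)),("T",T,(152,187))):
    m,off=mask(p,*u,30,15)
    best=None
    def cost(q):
        rr=render([hull(p,*q)],off,m.shape)
        return (3*np.clip(rr-m,0,1)+np.clip(m-rr,0,1)).sum()
    for a0 in np.radians([-10,0,10,20,30,40,50,60]):
        b=minimize(cost,[525,305,a0],method="Nelder-Mead",options=dict(initial_simplex=[[525,305,a0],[533,305,a0],[525,313,a0],[525,305,a0+.15]],xatol=.01,fatol=.05))
        print(n,np.degrees(a0).round(),b.x[:2],np.degrees(b.x[2]).round(1),round(b.fun,1))
```

```text
T z26 [471.2 309.3  26. ]  z0 [475.1 316.6]
T z26 [502.7 258.4  26. ]  z0 [507.4 264.6]
T z26 [560.4 297.5  26. ]  z0 [566.5 304.6]
T z26 [529.5 347.1  26. ]  z0 [534.8 355.3]
S [518.9 262.   26. ] [503.3 264.7]
S [565.  295.8  26. ] [550.8 299.6]
S [530.6 350.2  26. ] [515.4 355.5]
[[  -0.3    0.8   -0.5 1043.7]
 [   0.9    0.2   -0.2  170.4]
 [  -0.    -0.6   -0.8  901.1]
 [   0.     0.     0.     1. ]] [[   0.    -1.     0.2  301.6]
 [  -1.    -0.     0.    -4.2]
 [  -0.    -0.2   -1.  1139.7]
 [   0.     0.     0.     1. ]]
S -10.0 [520.1 307.3] 33.6 374.5
S 0.0 [520.1 307.5] 32.9 375.5
S 10.0 [520.2 307.4] 33.3 375.4
S 20.0 [520.1 307. ] 33.1 376.5
S 30.0 [519.6 307.4] 32.5 376.9
S 40.0 [520.2 307.4] 33.1 374.9
S 50.0 [520.1 307. ] 32.7 376.2
S 60.0 [519.8 307.2] 33.6 374.6
T -10.0 [516.9 304.9] 31.6 148.5
T 0.0 [516.8 305.4] 31.7 146.6
T 10.0 [516.6 305.5] 32.6 148.2
T 20.0 [516.6 305.3] 31.9 147.7
T 30.0 [516.6 305. ] 32.1 147.2
T 40.0 [516.8 305.4] 31.9 147.2
T 50.0 [516.8 305.3] 31.6 146.9
T 60.0 [516.6 305.5] 31.1 147.3
```

Run:
```python
from fit import *
import pickle
np.set_printoptions(precision=1,suppress=True)
S,T=pickle.load(open("p0.pkl","rb"))
hS=np.array([(235,118),(405,88)])/7+[360,195]-.5
hT=np.array([(115,250),(270,165)])/8+[115,155]-.5
for u in hS: print("S",atz(S,*u,158))
for u in hT: print("T",atz(T,*u,158))
a=np.radians(32.3);c,s=np.cos(a),np.sin(a)
for n,p,x,y in(("S",S,520,307.3),("T",T,516.8,305.3)):
  W=lambda X,Y,Z:proj(p,[x+c*X-s*Y,y+s*X+c*Y,Z])
  cur=[]
  for z,col in((0,(0,0,255)),(26,(0,255,0))):
    cur.append((np.array([W(33.5*i,32*j,z) for i,j in((1,1),(1,-1),(-1,-1),(-1,1),(1,1))]),col))
  cur.append((np.array([W(27.5*i,26*j,26 if 0 else 26) for i,j in((1,1),(1,-1),(-1,-1),(-1,1),(1,1))]),(0,255,0)))
  cur.append((np.array([W(27.5*i,26*j,6) for i,j in((1,1),(1,-1),(-1,-1),(-1,1),(1,1))]),(255,255,0)))
  for Z in(26,82): cur.append((np.array([W(X,Y,Z) for X,Y in((-33.5,15),(-27.5,15),(-27.5,-15),(-33.5,-15),(-33.5,15))]),(255,0,255)))
  px=-22
  for sg in(1,-1):
    q=[]
    for hh,o in((90,24),(156,31.6)):
      q.append(W(px,sg*o,6+hh))
    cur.append((np.array(q),(0,255,255)))
  t=np.linspace(0,6.28,40)
  cur.append((np.array([W(px+21+19*np.cos(k),19*np.sin(k),9) for k in t]),(0,165,255)))
  overlay(p,cur,"st"+n,(355,195,435,275) if n=="S" else (110,150,180,220),7)
a=cv2.imread("pics/stS.png");b=cv2.resize(cv2.imread("pics/stT.png"),(560,560)); 
cv2.imwrite("pics/st.png",cv2.resize(np.hstack([a,b]),(800,400)))
```

```text
S [513.7 273.9 158. ]
S [488.1 319.7 158. ]
T [491.3 320.3 158. ]
T [518.5 273.6 158. ]
```

View pics/st.png

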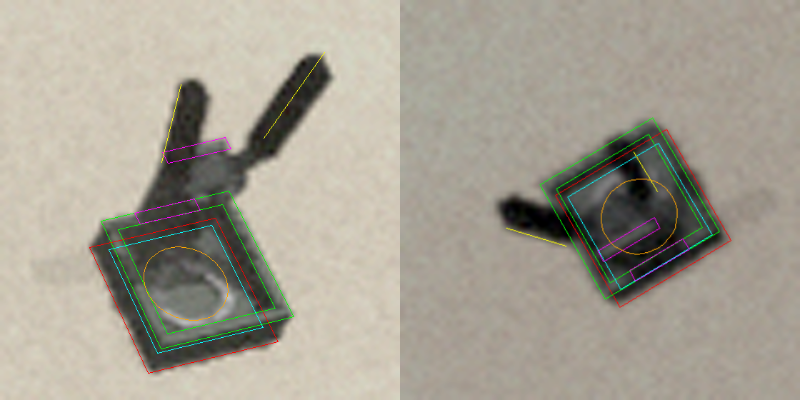

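```bash
cat > go.py <<'E'
import sys
from h import *
def delta(x,y,z,s=None):
    s=s or r.state(); R=np.array(s["ee_rot"]); d=R.T@(np.array([x,y,z])-s["eef_pos"])
    return d
def show(x,y,z):
    s=r.state();R=np.array(s["ee_rot"]);d=delta(x,y,z,s)
    print("t",round(s["time"],2),"pos",np.round(s["eef_pos"],1),"yaw",np.degrees(np.arctan2(R[1,0],R[0,0])).round(2),"tilt",np.round(R[:2,2],4),"F",np.round(s["force"],1),"M",np.round(s["moment"],2),"w",round(s["gripper_width"],1))
    print("units to target",np.round(d/30,3))
if __name__=="__main__": show(*map(float,sys.argv[1:4]))
E
python3 go.py 452 -342 150
```

```text
t 1.8 pos [ 136.1 -584.3  208.1] yaw 13.11 tilt [-0.      0.0001] F [-0.4  0.7 -0.7] M [-0.05 -0.01  0.05] w 93.0
units to target [12.087 -5.479  1.938]
```

Emit:
{"name": "jog_arm", "arguments": {"plan": [{"tx":0.5,"ty":-0.2},{"tx":1,"ty":-0.45,"tz":0.1},{"tx":1,"ty":-0.45,"tz":0.1},{"tx":1,"ty":-0.45,"tz":0.2},{"tx":1,"ty":-0.45,"tz":0.2},{"tx":1,"ty":-0.45,"tz":0.2},{"tx":1,"ty":-0.45,"tz":0.2},{"tx":1,"ty":-0.45,"tz":0.2}]}}

```text
invalid input
```

Emit:
{"name": "jog_arm", "arguments": {"plan": [{"tx":1,"ty":-0.45,"tz":0.2},{"tx":1,"ty":-0.45,"tz":0.2},{"tx":1,"ty":-0.45},{"tx":1,"ty":-0.45},{"tx":0.5,"ty":-0.3},{}]}}

```text
invalid input
```

```bash
python3 go.py 452 -342 100
python3 - <<'E'
from h import *
import pickle
S=r.snapshot("scene");T=r.snapshot("top");pickle.dump((S,T),open("p1.pkl","wb"))
save(S,"s1",(80,80,240,200),4);save(T,"t1",(320,130,460,250),4)
a=cv2.imread("pics/s1.png");b=cv2.resize(cv2.imread("pics/t1.png"),(560,480));cv2.imwrite("pics/st1.png",cv2.resize(np.hstack([a,b]),(800,320)))
print(proj(S,[452,-342,100]),proj(T,[452,-342,100]))
E
```

```text
t 1.8 pos [ 136.1 -584.3  208.1] yaw 13.11 tilt [-0.      0.0001] F [-0.4  0.7 -0.7] M [-0.05 -0.01  0.05] w 93.0
units to target [12.087 -5.479  3.604]
[146.24026148 142.60241792] [391.05749134 206.93474081]
```

View pics/st1.png

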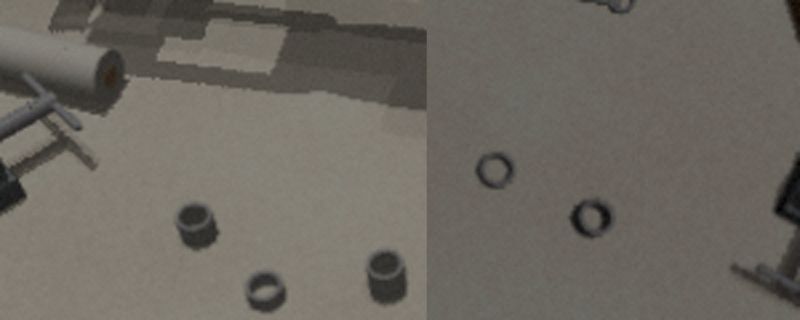

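The calls were refused, so the arm hasn't moved and the picture is unchanged. Rows probably need all seven fields, so I'll fill them in.

Emit:
{"name": "jog_arm", "arguments": {"plan": [{"tx":0.5,"ty":-0.2,"tz":0,"wx":0,"wy":0,"wz":0,"jaw":0},{"tx":1,"ty":-0.45,"tz":0.1,"wx":0,"wy":0,"wz":0,"jaw":0},{"tx":1,"ty":-0.45,"tz":0.1,"wx":0,"wy":0,"wz":0,"jaw":0},{"tx":1,"ty":-0.45,"tz":0.2,"wx":0,"wy":0,"wz":0,"jaw":0},{"tx":1,"ty":-0.45,"tz":0.2,"wx":0,"wy":0,"wz":0,"jaw":0},{"tx":1,"ty":-0.45,"tz":0.2,"wx":0,"wy":0,"wz":0,"jaw":0},{"tx":1,"ty":-0.45,"tz":0.2,"wx":0,"wy":0,"wz":0,"jaw":0},{"tx":1,"ty":-0.45,"tz":0.2,"wx":0,"wy":0,"wz":0,"jaw":0}]}}

```text
time: 2.9
eef_pos: [333.9, -433.9, 172.1]
ee_rot: [[0.974, 0.227, 0.0], [0.227, -0.974, -0.0], [0.0, 0.0, -1.0]]
force: [-0.5, -0.1, 0.6]
gripper_width: 93.2
```

Emit:
{"name": "jog_arm", "arguments": {"plan": [{"tx":1,"ty":-0.45,"tz":0.2,"wx":0,"wy":0,"wz":0,"jaw":0},{"tx":1,"ty":-0.45,"tz":0.2,"wx":0,"wy":0,"wz":0,"jaw":0},{"tx":1,"ty":-0.45,"tz":0.2,"wx":0,"wy":0,"wz":0,"jaw":0},{"tx":1,"ty":-0.45,"tz":0.2,"wx":0,"wy":0,"wz":0,"jaw":0},{"tx":0.5,"ty":-0.3,"tz":0,"wx":0,"wy":0,"wz":0,"jaw":0},{"tx":0,"ty":0,"tz":0,"wx":0,"wy":0,"wz":0,"jaw":0}]}}

```text
time: 3.65
eef_pos: [450.3, -342.5, 148.4]
ee_rot: [[0.973, 0.229, 0.0], [0.229, -0.973, -0.0], [0.0, 0.0, -1.0]]
force: [-0.4, -0.4, 0.5]
gripper_width: 93.0
```

```bash
python3 go.py 452 -342 100
python3 - <<'E'
from h import *
import pickle
S=r.snapshot("scene");T=r.snapshot("top");pickle.dump((S,T),open("p1.pkl","wb"))
save(S,"s1",(80,80,240,200),4);save(T,"t1",(320,130,460,250),4)
a=cv2.imread("pics/s1.png");b=cv2.resize(cv2.imread("pics/t1.png"),(560,480));cv2.imwrite("pics/st2.png",cv2.resize(np.hstack([a,b]),(800,320)))
E
```

```text
t 3.65 pos [ 450.3 -342.5  148.4] yaw 13.23 tilt [ 0.     -0.0001] F [-0.4 -0.4  0.5] M [-0.03 -0.03  0.03] w 93.0
units to target [ 0.059 -0.003  1.613]
```

View pics/st2.png

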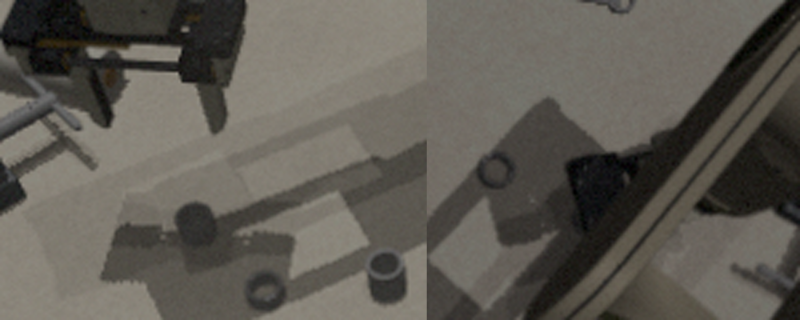

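Emit:
{"name": "jog_arm", "arguments": {"plan": [{"tx":0.05,"ty":0,"tz":0.9,"wx":0,"wy":0,"wz":0,"jaw":0},{"tx":0,"ty":0,"tz":1,"wx":0,"wy":0,"wz":0,"jaw":0},{"tx":0,"ty":0,"tz":1,"wx":0,"wy":0,"wz":0,"jaw":0},{"tx":0,"ty":0,"tz":0.9,"wx":0,"wy":0,"wz":0,"jaw":0},{"tx":0,"ty":0,"tz":0.3,"wx":0,"wy":0,"wz":0,"jaw":0},{"tx":0,"ty":0,"tz":0,"wx":0,"wy":0,"wz":0,"jaw":0.3}]}}

```text
time: 4.5
eef_pos: [450.5, -343.6, 25.1]
ee_rot: [[0.974, 0.226, -0.001], [0.226, -0.974, 0.0], [-0.0, -0.001, -1.0]]
force: [0.5, -0.0, 0.7]
gripper_width: 87.0
```

```bash
python3 go.py 452 -342 24
python3 - <<'E'
from h import *
S=r.snapshot("scene");save(S,"s3",(100,90,210,190),7)
E
```

```text
t 4.5 pos [ 450.5 -343.6   25.1] yaw 13.05 tilt [-0.0006  0.0004] F [ 0.5 -0.   0.7] M [-0.01 -0.04 -0.  ] w 87.0
units to target [ 0.062 -0.039  0.038]
```

View pics/s3.png

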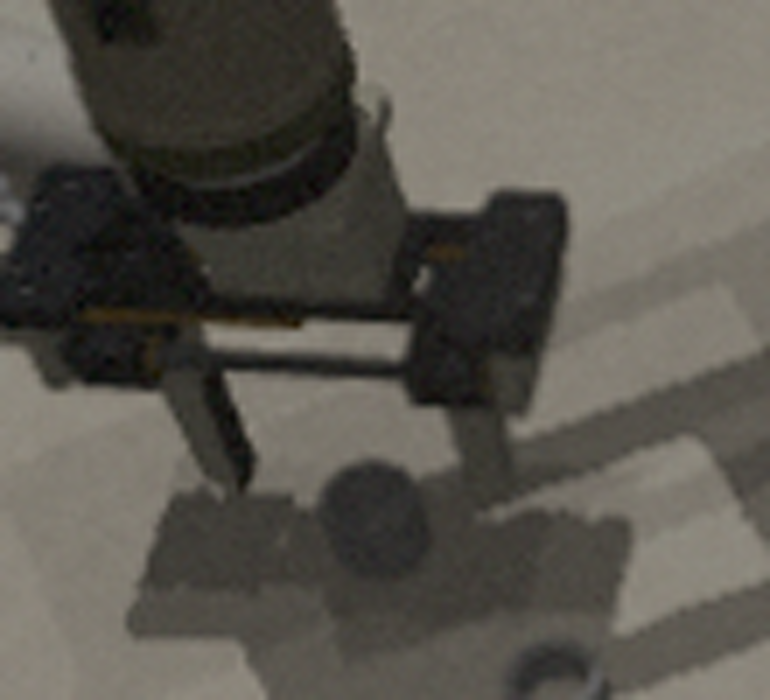

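Run:
```python
from fit import *
import pickle
np.set_printoptions(precision=1,suppress=True)
S=r.snapshot("scene")
st=r.state();p=st["eef_pos"];R=np.array(st["ee_rot"])
cur=[]
for x,y,z in((452,-342,30),(452,-342,0)): cur.append((circ(S,[x,y,z],19),(0,255,0) if z else (0,0,255)))
w=st["gripper_width"]/2
for sg in(1,-1):
  W=lambda X,Y,Z: proj(S,p+R@np.array([X,Y,Z]))
  cur.append((np.array([W(-7.5,sg*w,19),W(7.5,sg*w,19),W(7.5,sg*w,-19),W(-7.5,sg*w,-19),W(-7.5,sg*w,19)]),(0,255,255)))
overlay(S,cur,"s4",(110,120,200,190),8)
```

```text
(no output)
```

View pics/s4.png

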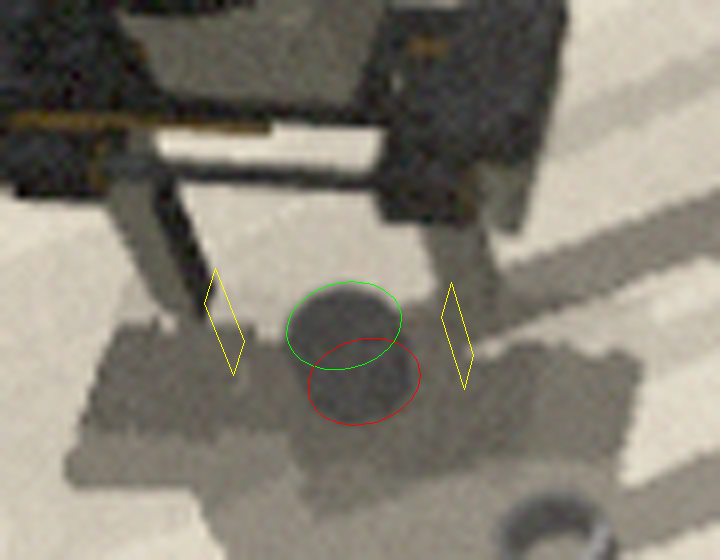

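Run:
```python
from fit import *
fs=[]
S=r.snapshot("scene")
f=S["frame"].astype(float)[125:185,115:195]
g=np.clip((f-25)*5,0,255).astype(np.uint8)[:,:,::-1]
cv2.imwrite("pics/s5.png",cv2.resize(g,None,fx=9,fy=9,interpolation=cv2.INTER_CUBIC))
```

```text
(no output)
```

View pics/s5.png

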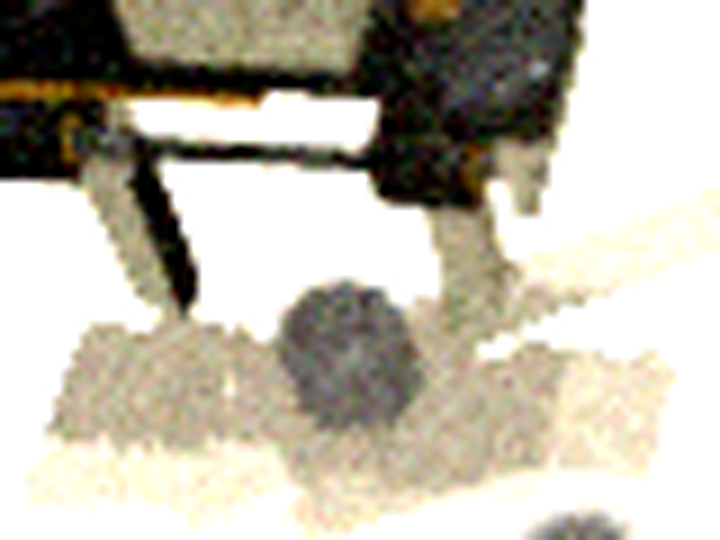

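Emit:
{"name": "jog_arm", "arguments": {"plan": [{"tx":0,"ty":0,"tz":0,"wx":0,"wy":0,"wz":0,"jaw":0.4},{"tx":0,"ty":0,"tz":0,"wx":0,"wy":0,"wz":0,"jaw":0.4}]}}

```text
time: 4.9
eef_pos: [451.5, -343.4, 25.9]
ee_rot: [[0.974, 0.227, 0.001], [0.227, -0.974, -0.001], [0.001, 0.001, -1.0]]
force: [-0.4, -0.8, 0.2]
gripper_width: 57.5
```

Run:
```python
from fit import *
S=r.snapshot("scene");st=r.state();print(st["time"],st["gripper_width"],st["eef_pos"],st["force"])
f=S["frame"].astype(float)[125:185,115:195]
g=np.clip((f-25)*3.2,0,255).astype(np.uint8)[:,:,::-1]
g=cv2.resize(g,None,fx=9,fy=9,interpolation=cv2.INTER_CUBIC)
p=st["eef_pos"];R=np.array(st["ee_rot"]);w=st["gripper_width"]/2
for sg in(1,-1):
  W=lambda X,Y,Z: (proj(S,p+R@np.array([X,Y,Z]))-[115,125]+.5)*9
  q=np.array([W(-7.5,sg*w,19),W(7.5,sg*w,19),W(7.5,sg*w,-40),W(-7.5,sg*w,-40),W(-7.5,sg*w,19)])
  cv2.polylines(g,[q.astype(np.int32)],False,(0,0,255),1)
cv2.imwrite("pics/s6.png",g)
```

```text
4.95 56.43382128300605 [ 451.42165335 -343.31156925   25.65972763] [-0.29323362  0.72251866 -0.29655748]
```

View pics/s6.png

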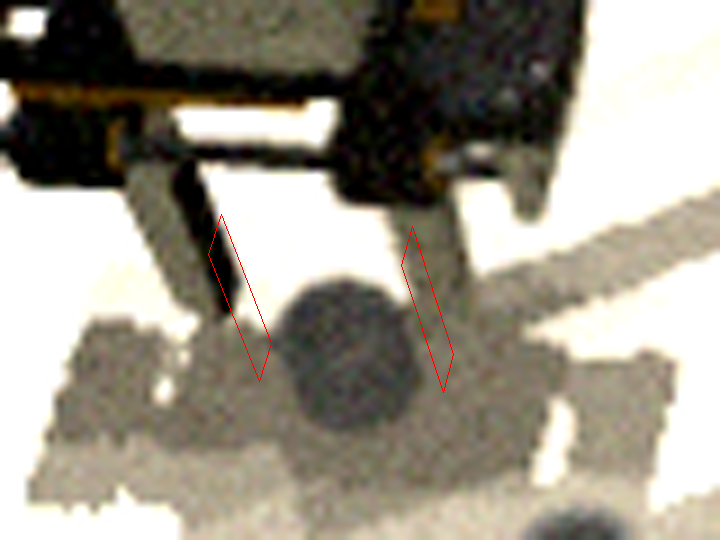

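Emit:
{"name": "jog_arm", "arguments": {"plan": [{"tx":0,"ty":0,"tz":0,"wx":0,"wy":0,"wz":0,"jaw":0.5},{"tx":0,"ty":0,"tz":0,"wx":0,"wy":0,"wz":0,"jaw":0.6},{"tx":0,"ty":0,"tz":0,"wx":0,"wy":0,"wz":0,"jaw":0.8},{"tx":0,"ty":0,"tz":0,"wx":0,"wy":0,"wz":0,"jaw":1},{"tx":0,"ty":0,"tz":0,"wx":0,"wy":0,"wz":0,"jaw":1}]}}

```text
time: 5.58
eef_pos: [451.1, -343.1, 25.1]
ee_rot: [[0.974, 0.227, 0.0], [0.227, -0.974, 0.0], [0.0, -0.0, -1.0]]
force: [0.5, -0.2, -0.6]
gripper_width: 11.9
```

Run:
```python
from fit import *
S=r.snapshot("scene");st=r.state();print(st["time"],st["gripper_width"],st["eef_pos"],st["force"])
f=S["frame"].astype(float)[125:185,115:195]
g=np.clip((f-25)*3.2,0,255).astype(np.uint8)[:,:,::-1]
g=cv2.resize(g,None,fx=9,fy=9,interpolation=cv2.INTER_CUBIC)
p=st["eef_pos"];R=np.array(st["ee_rot"]);w=st["gripper_width"]/2
for sg in(1,-1):
  W=lambda X,Y,Z: (proj(S,p+R@np.array([X,Y,Z]))-[115,125]+.5)*9
  q=np.array([W(-7.5,sg*w,19),W(7.5,sg*w,19),W(7.5,sg*w,-40),W(-7.5,sg*w,-40),W(-7.5,sg*w,19)])
  cv2.polylines(g,[q.astype(np.int32)],False,(0,0,255),1)
cv2.imwrite("pics/s7.png",g)
```

```text
5.625 8.023074613744635 [ 451.0654272  -343.11477078   25.10534564] [ 0.59819074 -0.01985535 -0.17974407]
```

View pics/s7.png

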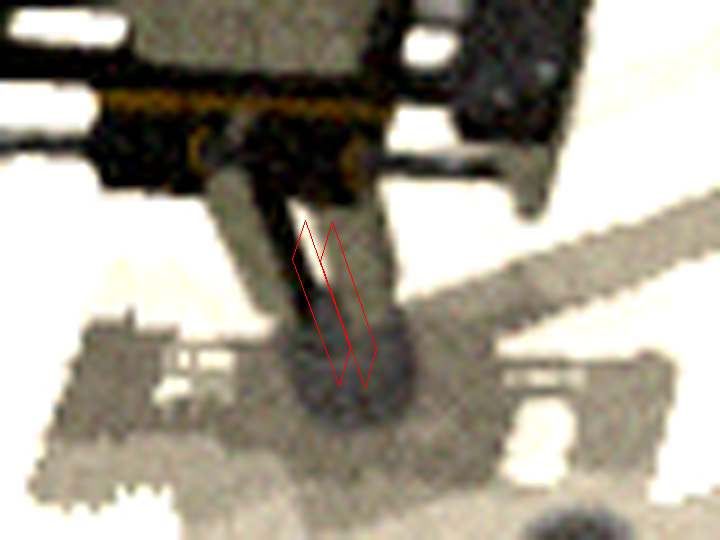

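Run:
```python
from fit import *
import pickle
np.set_printoptions(precision=2,suppress=True)
S,T=pickle.load(open("p1.pkl","rb"))
print(np.array(S["cam_to_world"]),np.array(T["cam_to_world"]))
for n,P in(("S",S),("T",T)): print(n,proj(P,[0,0,0]), proj(P,[450.3,-342.5,148.4]))
p=np.array([450.3,-342.5,148.4]);a=np.radians(13.2);R=np.array([[np.cos(a),np.sin(a),0],[np.sin(a),-np.cos(a),0],[0,0,-1]]);w=46.5
def c(P):
  o=[]
  for sg in(1,-1):
    W=lambda X,Y,Z: proj(P,p+R@np.array([X,Y,Z]))
    o.append((np.array([W(-7.5,sg*w,19),W(7.5,sg*w,19),W(7.5,sg*w,-40),W(-7.5,sg*w,-40),W(-7.5,sg*w,19)]),(0,0,255)))
    o.append((np.array([W(-7.5,sg*64,19),W(7.5,sg*64,19),W(7.5,sg*64,-40),W(-7.5,sg*64,-40),W(-7.5,sg*64,19)]),(0,255,0)))
  return o
A=overlay(S,c(S),"x",(75,75,195,165),6); 
B=overlay(T,c(T),"y",(360,150,450,250),6)
cv2.imwrite("pics/s8.png",A);cv2.imwrite("pics/t8.png",B)
```

```text
[[  -0.31    0.78   -0.54 1043.67]
 [   0.95    0.25   -0.19  170.39]
 [  -0.02   -0.57   -0.82  901.14]
 [   0.      0.      0.      1.  ]] [[   0.01   -0.98    0.19  301.58]
 [  -1.     -0.01    0.01   -4.19]
 [  -0.01   -0.19   -0.98 1139.72]
 [   0.      0.      0.      1.  ]]
S [316.25  85.44] [141.6  128.76]
T [257.02 381.56] [397.53 204.85]
```

View pics/s8.png

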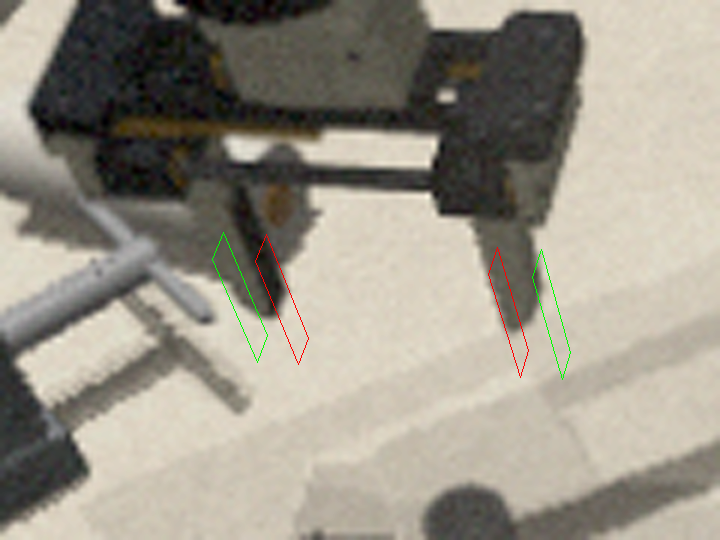

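View pics/t8.png

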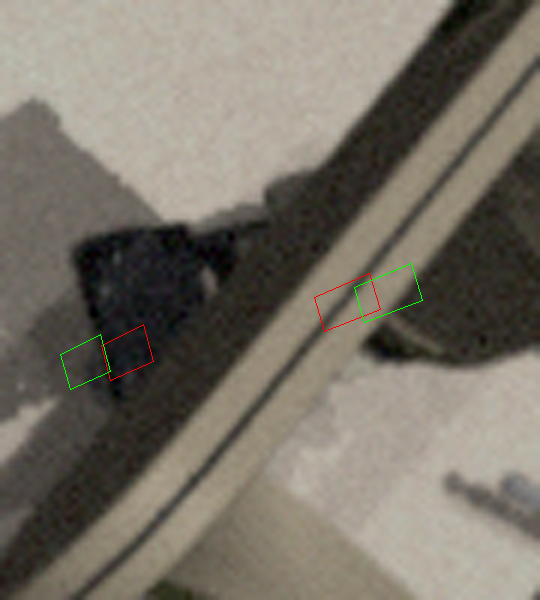

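Run:
```python
from fit import *
import pickle
S=r.snapshot("scene");T=r.snapshot("top");pickle.dump((S,T),open("p2.pkl","wb"))
A=overlay(S,[],"x",(95,85,205,195),7)
f=S["frame"].astype(float)[135:180,125:180]; g=np.clip((f-20)*3.2,0,255).astype(np.uint8)[:,:,::-1]
cv2.imwrite("pics/s9.png",cv2.resize(g,None,fx=13,fy=13,interpolation=cv2.INTER_LINEAR))
overlay(T,[],"t9",(320,130,460,260),5)
```

```text
(no output)
```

View pics/s9.png

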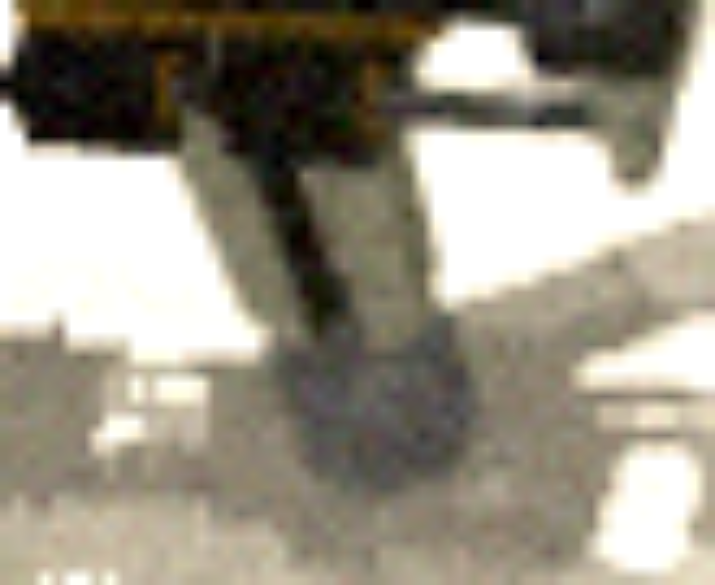

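View pics/t9.png

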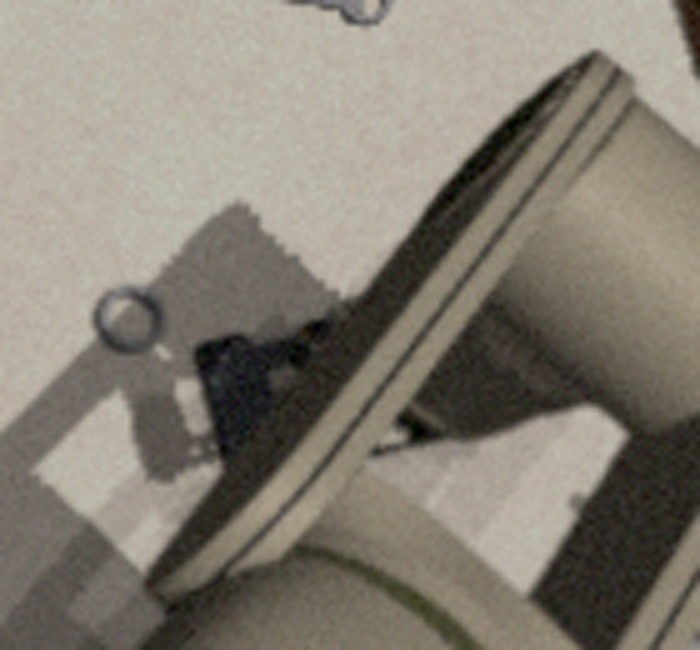

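Run:
```python
from fit import *
import pickle
np.set_printoptions(precision=1,suppress=True)
S,T=pickle.load(open("p2.pkl","rb"))
for z in(6,20,31,35,45): print(z,atz(S,152,161,z))
# hover: tips seen S px
for u in((75+268/6,75+316/6),(75+515/6,75+330/6)):
  for z in(129,148,158): print(z,atz(S,*u,z))
print(proj(S,[0,0,0]),proj(T,[0,0,0]))
```

```text
6 [ 438.8 -356.2    6. ]
20 [ 448.3 -348.    20. ]
31 [ 455.7 -341.5   31. ]
35 [ 458.4 -339.1   35. ]
45 [ 465.2 -333.2   45. ]
129 [ 448.3 -410.   129. ]
148 [ 462.9 -395.7  148. ]
158 [ 470.6 -388.2  158. ]
129 [ 424.3 -307.8  129. ]
148 [ 439.6 -296.   148. ]
158 [ 447.6 -289.8  158. ]
[316.3  85.4] [257.  381.6]
```

Emit:
{"name": "jog_arm", "arguments": {"plan": [{"tx":0,"ty":0,"tz":-0.3,"wx":0,"wy":0,"wz":0,"jaw":1},{"tx":-0.8,"ty":0,"tz":0,"wx":0,"wy":0,"wz":0,"jaw":1},{"tx":-0.8,"ty":0,"tz":0,"wx":0,"wy":0,"wz":0,"jaw":1},{"tx":0,"ty":0,"tz":0.5,"wx":0,"wy":0,"wz":0,"jaw":1},{"tx":0,"ty":0,"tz":0,"wx":0,"wy":0,"wz":0,"jaw":1}]}}

```text
time: 6.35
eef_pos: [403.9, -353.1, 17.9]
ee_rot: [[0.974, 0.226, -0.001], [0.226, -0.974, 0.002], [-0.001, -0.002, -1.0]]
force: [1.0, -0.4, 0.2]
gripper_width: 0.9
```

Run:
```python
from fit import *
import pickle
S=r.snapshot("scene");T=r.snapshot("top");pickle.dump((S,T),open("p3.pkl","wb"));st=r.state();print(st["time"],st["eef_pos"],st["force"])
f=S["frame"].astype(float)[125:185,110:190]; g=np.clip((f-20)*3.2,0,255).astype(np.uint8)[:,:,::-1]
cv2.imwrite("pics/s10.png",cv2.resize(g,None,fx=9,fy=9,interpolation=cv2.INTER_LINEAR))
```

```text
6.45 [ 404.72298873 -353.63038395   18.90023867] [-0.09163467 -0.0489997   1.30783142]
```

View pics/s10.png

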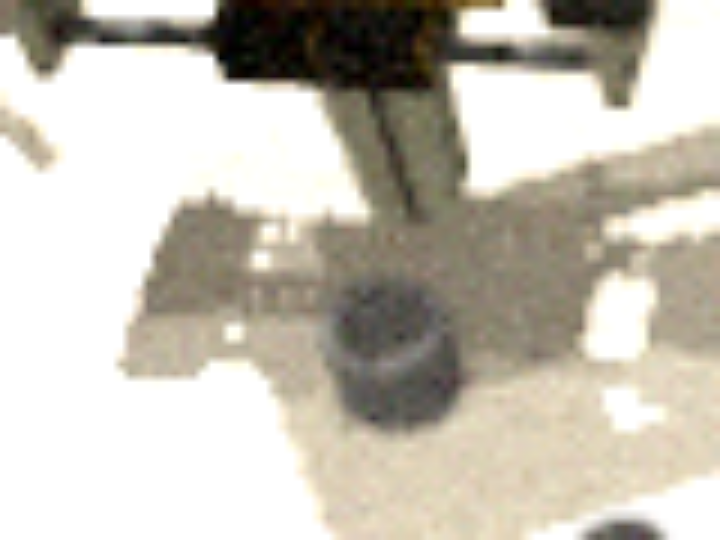

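Run:
```python
from fit import *
import pickle
np.set_printoptions(precision=1,suppress=True)
S,T=pickle.load(open("p3.pkl","rb"))
for z in(0,10,15,20,25,30,35): print(z,atz(S,156.1,149.7,z))
```

```text
0 [ 393.9 -367.2    0. ]
10 [ 401.1 -361.2   10. ]
15 [ 404.7 -358.3   15. ]
20 [ 408.4 -355.3   20. ]
25 [ 412.  -352.3   25. ]
30 [ 415.6 -349.3   30. ]
35 [ 419.2 -346.3   35. ]
```

Emit:
{"name": "jog_arm", "arguments": {"plan": [{"tx":0,"ty":0,"tz":0.2,"wx":0,"wy":0,"wz":0,"jaw":1},{"tx":0,"ty":0,"tz":0,"wx":0,"wy":0,"wz":0,"jaw":1}]}}

```text
time: 6.7
eef_pos: [404.4, -353.6, 12.6]
ee_rot: [[0.974, 0.227, -0.001], [0.227, -0.974, 0.001], [-0.0, -0.001, -1.0]]
force: [-0.4, 0.0, 0.5]
gripper_width: 0.2
```

Emit:
{"name": "jog_arm", "arguments": {"plan": [{"tx":0,"ty":0,"tz":0.25,"wx":0,"wy":0,"wz":0,"jaw":1},{"tx":0,"ty":0,"tz":0.15,"wx":0,"wy":0,"wz":0,"jaw":1},{"tx":0,"ty":0,"tz":0,"wx":0,"wy":0,"wz":0,"jaw":1}]}}

```text
time: 7.08
eef_pos: [403.9, -353.6, 0.4]
ee_rot: [[0.974, 0.227, -0.001], [0.227, -0.974, 0.001], [-0.001, -0.001, -1.0]]
force: [-0.2, -0.3, 0.3]
gripper_width: 0.2
```

Emit:
{"name": "jog_arm", "arguments": {"plan": [{"tx":0,"ty":0,"tz":0.06,"wx":0,"wy":0,"wz":0,"jaw":1},{"tx":0,"ty":0,"tz":0.06,"wx":0,"wy":0,"wz":0,"jaw":1}]}}

```text
time: 7.32
eef_pos: [404.5, -354.2, -2.4]
ee_rot: [[0.974, 0.227, 0.0], [0.227, -0.974, -0.0], [0.0, 0.0, -1.0]]
force: [-0.4, -0.1, -0.1]
gripper_width: 0.0
```

Emit:
{"name": "jog_arm", "arguments": {"plan": [{"tx":0,"ty":0,"tz":0.03,"wx":0,"wy":0,"wz":0,"jaw":1},{"tx":0,"ty":0,"tz":0.03,"wx":0,"wy":0,"wz":0,"jaw":1}]}}

```text
time: 7.58
eef_pos: [404.4, -354.1, -4.3]
ee_rot: [[0.974, 0.227, 0.0], [0.227, -0.974, -0.0], [0.0, 0.0, -1.0]]
force: [0.3, 0.2, 0.8]
gripper_width: 0.4
```

Emit:
{"name": "jog_arm", "arguments": {"plan": [{"tx":0,"ty":0,"tz":0.03,"wx":0,"wy":0,"wz":0,"jaw":1},{"tx":0,"ty":0,"tz":0.03,"wx":0,"wy":0,"wz":0,"jaw":1}]}}

```text
time: 7.82
eef_pos: [404.4, -354.0, -6.1]
ee_rot: [[0.974, 0.227, 0.0], [0.227, -0.974, 0.0], [0.0, -0.0, -1.0]]
force: [0.1, -0.3, -0.0]
gripper_width: 0.5
```

Run:
```python
from fit import *
import pickle
np.set_printoptions(precision=1,suppress=True)
S=r.snapshot("scene");T=r.snapshot("top");pickle.dump((S,T),open("p4.pkl","wb"));st=r.state();print(st["time"],st["eef_pos"],st["force"],st["q"])
f=S["frame"].astype(float)[125:185,110:190]; g=np.clip((f-20)*3.2,0,255).astype(np.uint8)[:,:,::-1]
cv2.imwrite("pics/s11.png",cv2.resize(g,None,fx=9,fy=9,interpolation=cv2.INTER_LINEAR))
```

```text
7.925 [ 404.3 -354.    -6.2] [-0.   0.   0.5] [-46.7  10.2 106.   -0.   63.8  30.2]
```

View pics/s11.png

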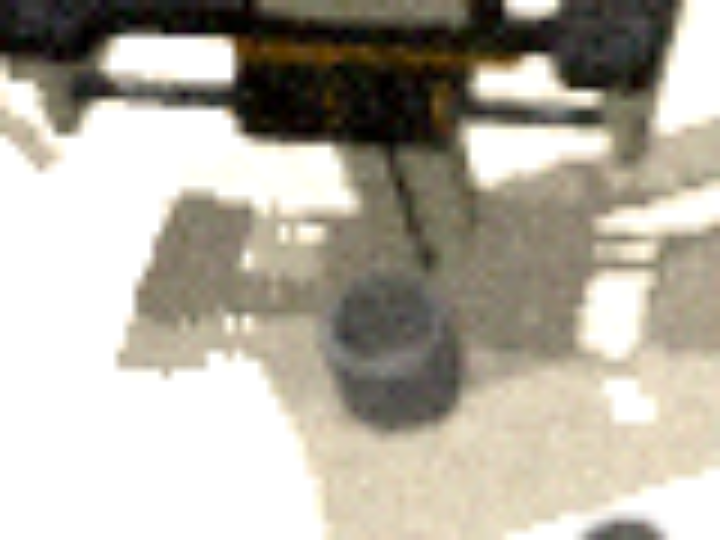

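Emit:
{"name": "jog_arm", "arguments": {"plan": [{"tx":0,"ty":0,"tz":0.03,"wx":0,"wy":0,"wz":0,"jaw":1},{"tx":0,"ty":0,"tz":0,"wx":0,"wy":0,"wz":0,"jaw":1}]}}

```text
time: 8.18
eef_pos: [404.3, -354.0, -7.0]
ee_rot: [[0.974, 0.227, -0.0], [0.227, -0.974, 0.0], [-0.0, -0.0, -1.0]]
force: [0.1, 0.3, -0.1]
gripper_width: 0.4
```

Emit:
{"name": "jog_arm", "arguments": {"plan": [{"tx":0,"ty":0,"tz":0.03,"wx":0,"wy":0,"wz":0,"jaw":1},{"tx":0,"ty":0,"tz":0,"wx":0,"wy":0,"wz":0,"jaw":1}]}}

```text
time: 8.43
eef_pos: [404.3, -353.9, -8.0]
ee_rot: [[0.974, 0.227, -0.0], [0.227, -0.974, 0.0], [-0.0, -0.0, -1.0]]
force: [-0.0, -0.2, 0.2]
gripper_width: 0.4
```

Emit:
{"name": "jog_arm", "arguments": {"plan": [{"tx":0,"ty":0,"tz":0.03,"wx":0,"wy":0,"wz":0,"jaw":1},{"tx":0,"ty":0,"tz":0,"wx":0,"wy":0,"wz":0,"jaw":1}]}}

```text
time: 8.68
eef_pos: [404.3, -353.9, -8.9]
ee_rot: [[0.974, 0.227, -0.0], [0.227, -0.974, 0.0], [-0.0, -0.0, -1.0]]
force: [0.2, 0.6, 0.4]
gripper_width: 0.7
```

Emit:
{"name": "jog_arm", "arguments": {"plan": [{"tx":0,"ty":0,"tz":0.03,"wx":0,"wy":0,"wz":0,"jaw":1},{"tx":0,"ty":0,"tz":0,"wx":0,"wy":0,"wz":0,"jaw":1}]}}

```text
time: 8.93
eef_pos: [404.3, -354.0, -9.7]
ee_rot: [[0.974, 0.227, -0.0], [0.227, -0.974, 0.0], [-0.0, -0.0, -1.0]]
force: [-0.2, -0.9, -1.3]
gripper_width: 0.4
```

Emit:
{"name": "jog_arm", "arguments": {"plan": [{"tx":0,"ty":0,"tz":0.03,"wx":0,"wy":0,"wz":0,"jaw":1},{"tx":0,"ty":0,"tz":0,"wx":0,"wy":0,"wz":0,"jaw":1}]}}

```text
time: 9.18
eef_pos: [404.4, -354.1, -10.2]
ee_rot: [[0.974, 0.227, 0.0], [0.227, -0.974, -0.0], [0.0, 0.0, -1.0]]
force: [-1.1, 1.4, 4.5]
gripper_width: 0.2
```

Run:
```python
from fit import *
import pickle
np.set_printoptions(precision=1,suppress=True)
S=r.snapshot("scene");st=r.state();print(st["time"],st["eef_pos"],st["force"],st["q"])
f=S["frame"].astype(float)[125:185,110:190]; g=np.clip((f-20)*3.2,0,255).astype(np.uint8)[:,:,::-1]
cv2.imwrite("pics/s12.png",cv2.resize(g,None,fx=9,fy=9,interpolation=cv2.INTER_LINEAR))
```

```text
9.225 [ 404.4 -354.1  -10.2] [-1.7  2.6  6. ] [-46.7  10.6 106.   -0.   63.4  30.2]
```

View pics/s12.png

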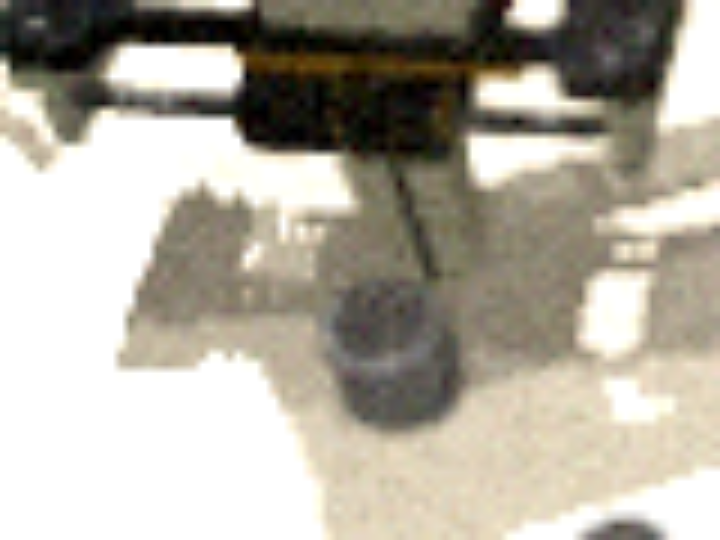

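Emit:
{"name": "jog_arm", "arguments": {"plan": [{"tx":0,"ty":0,"tz":-0.7,"wx":0,"wy":0,"wz":0,"jaw":1},{"tx":0,"ty":0,"tz":-0.8,"wx":0,"wy":0,"wz":0,"jaw":0.5},{"tx":0.8,"ty":0,"tz":0,"wx":0,"wy":0,"wz":0,"jaw":0},{"tx":0.8,"ty":0,"tz":0,"wx":0,"wy":0,"wz":0,"jaw":0},{"tx":0,"ty":0,"tz":0,"wx":0,"wy":0,"wz":0,"jaw":0},{"tx":0,"ty":0,"tz":0,"wx":0,"wy":0,"wz":0,"jaw":0}]}}

```text
time: 9.98
eef_pos: [450.4, -343.0, 34.0]
ee_rot: [[0.974, 0.227, -0.001], [0.227, -0.974, 0.0], [-0.001, -0.001, -1.0]]
force: [0.4, -0.6, -0.6]
gripper_width: 45.8
```

```bash
python3 go.py 452 -342 -5
```

```text
t 9.97 pos [ 450.4 -343.    34. ] yaw 13.13 tilt [-0.0009  0.0004] F [ 0.4 -0.6 -0.6] M [0.03 0.   0.03] w 45.8
units to target [ 0.059 -0.02   1.299]
```

Emit:
{"name": "jog_arm", "arguments": {"plan": [{"tx":0.05,"ty":0,"tz":0,"wx":0,"wy":0,"wz":0,"jaw":0},{"tx":0,"ty":0,"tz":0,"wx":0,"wy":0,"wz":0,"jaw":0},{"tx":0,"ty":0,"tz":0.5,"wx":0,"wy":0,"wz":0,"jaw":0},{"tx":0,"ty":0,"tz":0.6,"wx":0,"wy":0,"wz":0,"jaw":0.2},{"tx":0,"ty":0,"tz":0.2,"wx":0,"wy":0,"wz":0,"jaw":0.4},{"tx":0,"ty":0,"tz":0,"wx":0,"wy":0,"wz":0,"jaw":0.5}]}}

```text
time: 10.72
eef_pos: [451.8, -342.1, -5.9]
ee_rot: [[0.974, 0.227, -0.002], [0.227, -0.974, 0.002], [-0.001, -0.002, -1.0]]
force: [-0.1, 0.3, -0.1]
gripper_width: 59.4
```

Run:
```python
from fit import *
import pickle
np.set_printoptions(precision=1,suppress=True)
S=r.snapshot("scene");st=r.state();print(st["time"],st["eef_pos"],st["force"],st["gripper_width"])
f=S["frame"].astype(float)[125:185,110:190]; g=np.clip((f-20)*3.2,0,255).astype(np.uint8)[:,:,::-1]
cv2.imwrite("pics/s13.png",cv2.resize(g,None,fx=9,fy=9,interpolation=cv2.INTER_LINEAR))
```

```text
10.775 [ 452.3 -342.5   -5.1] [-0.3  0.   0.9] 55.05753493708857
```

View pics/s13.png

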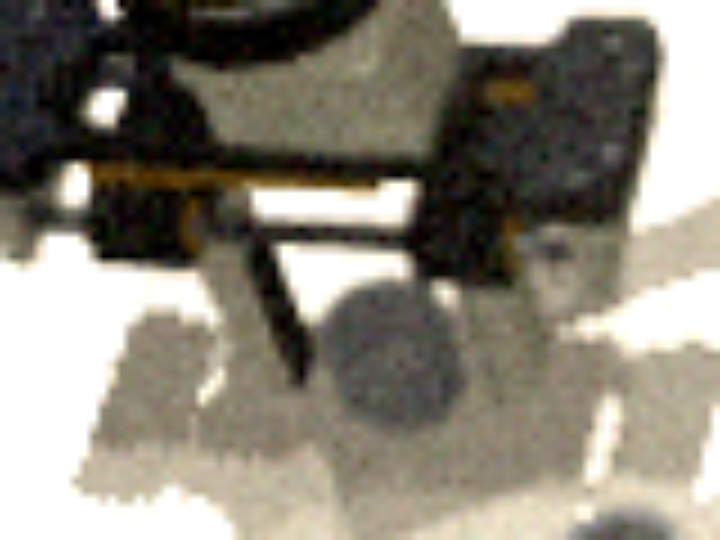

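The fingers now straddle the bush: left tip at about (300,380) and the bush at (395,355) in the zoom. I'll close the jaws.

Emit:
{"name": "jog_arm", "arguments": {"plan": [{"tx":0,"ty":0,"tz":0,"wx":0,"wy":0,"wz":0,"jaw":0.6},{"tx":0,"ty":0,"tz":0,"wx":0,"wy":0,"wz":0,"jaw":0.8},{"tx":0,"ty":0,"tz":0,"wx":0,"wy":0,"wz":0,"jaw":1},{"tx":0,"ty":0,"tz":0,"wx":0,"wy":0,"wz":0,"jaw":1}]}}

```text
time: 11.28
eef_pos: [453.0, -343.2, -3.9]
ee_rot: [[0.974, 0.227, 0.001], [0.227, -0.974, -0.001], [0.001, 0.001, -1.0]]
force: [0.3, -0.0, 4.4]
gripper_width: 37.1
```

Emit:
{"name": "jog_arm", "arguments": {"plan": [{"tx":0,"ty":0,"tz":-0.3,"wx":0,"wy":0,"wz":0,"jaw":1},{"tx":0,"ty":0,"tz":-0.8,"wx":0,"wy":0,"wz":0,"jaw":1},{"tx":0,"ty":0,"tz":-1,"wx":0,"wy":0,"wz":0,"jaw":1},{"tx":0,"ty":0,"tz":-1,"wx":0,"wy":0,"wz":0,"jaw":1},{"tx":0,"ty":0,"tz":-0.3,"wx":0,"wy":0,"wz":0,"jaw":1},{"tx":0,"ty":0,"tz":0,"wx":0,"wy":0,"wz":0,"jaw":1}]}}

```text
time: 12.02
eef_pos: [452.7, -342.9, 97.6]
ee_rot: [[0.974, 0.227, 0.001], [0.227, -0.974, -0.001], [0.0, 0.001, -1.0]]
force: [0.5, -0.4, -1.8]
gripper_width: 37.0
```

```bash
python3 go.py 538.7 -3.2 100
python3 - <<'E'
from fit import *
S=r.snapshot("scene")
overlay(S,[],"s14",(85,85,205,185),6)
E
```

```text
t 12.03 pos [ 452.7 -342.9   97.6] yaw 13.11 tilt [ 0.0006 -0.0005] F [ 0.5 -0.4 -1.8] M [ 0.   -0.01  0.01] w 37.0
units to target [  5.36  -10.379  -0.083]
```

View pics/s14.png

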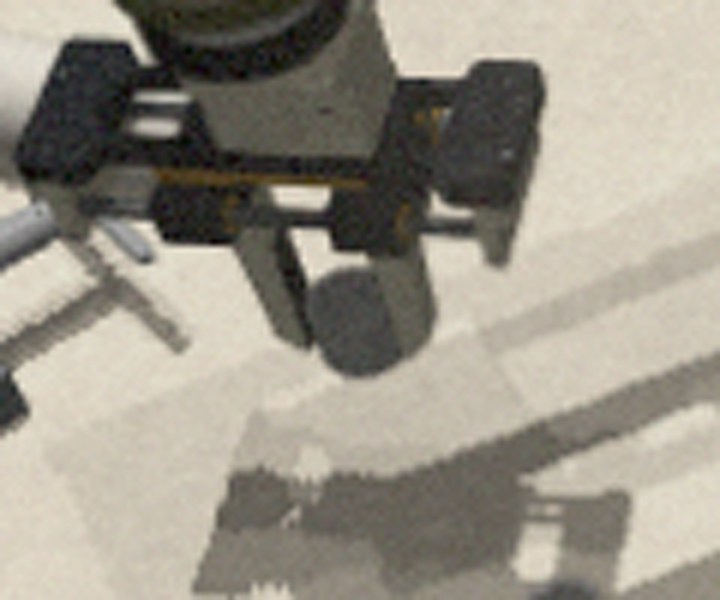

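Emit:
{"name": "jog_arm", "arguments": {"plan": [{"tx":0.2,"ty":-0.4,"tz":0,"wx":0,"wy":0,"wz":0,"jaw":1},{"tx":0.5,"ty":-1,"tz":0,"wx":0,"wy":0,"wz":0,"jaw":1},{"tx":0.5,"ty":-1,"tz":0,"wx":0,"wy":0,"wz":0,"jaw":1},{"tx":0.5,"ty":-1,"tz":0,"wx":0,"wy":0,"wz":0,"jaw":1},{"tx":0.5,"ty":-1,"tz":0,"wx":0,"wy":0,"wz":0,"jaw":1},{"tx":0.5,"ty":-1,"tz":0,"wx":0,"wy":0,"wz":0,"jaw":1},{"tx":0.5,"ty":-1,"tz":0,"wx":0,"wy":0,"wz":0,"jaw":1},{"tx":0.5,"ty":-1,"tz":0,"wx":0,"wy":0,"wz":0,"jaw":1}]}}

```text
time: 13.08
eef_pos: [509.5, -99.2, 96.1]
ee_rot: [[0.974, 0.227, -0.002], [0.227, -0.974, 0.001], [-0.002, -0.001, -1.0]]
force: [-0.2, 1.0, -1.5]
gripper_width: 37.1
```

Emit:
{"name": "jog_arm", "arguments": {"plan": [{"tx":0.5,"ty":-1,"tz":0,"wx":0,"wy":0,"wz":0,"jaw":1},{"tx":0.5,"ty":-1,"tz":0,"wx":0,"wy":0,"wz":0,"jaw":1},{"tx":0.6,"ty":-0.9,"tz":0,"wx":0,"wy":0,"wz":0,"jaw":1},{"tx":0,"ty":0,"tz":0,"wx":0,"wy":0,"wz":0,"jaw":1},{"tx":0,"ty":0,"tz":0,"wx":0,"wy":0,"wz":0,"jaw":1}]}}

```text
time: 13.7
eef_pos: [536.4, -5.5, 96.4]
ee_rot: [[0.974, 0.228, -0.002], [0.228, -0.974, -0.0], [-0.002, -0.0, -1.0]]
force: [0.3, 0.2, -2.4]
gripper_width: 37.1
```

```bash
python3 go.py 538.7 -3.2 100
python3 - <<'E'
from fit import *
import pickle
S=r.snapshot("scene");T=r.snapshot("top");pickle.dump((S,T),open("p5.pkl","wb"))
a=overlay(S,[],"s15",(205,130,325,260),6)
b=overlay(T,[],"t15",(205,120,325,250),6)
cv2.imwrite("pics/st15.png",cv2.resize(np.hstack([a,b]),(800,433)))
E
```

```text
t 13.7 pos [536.4  -5.5  96.4] yaw 13.16 tilt [-0.0019 -0.0001] F [ 0.3  0.2 -2.4] M [-0.02 -0.   -0.03] w 37.1
units to target [ 0.093 -0.058 -0.119]
```

View pics/st15.png

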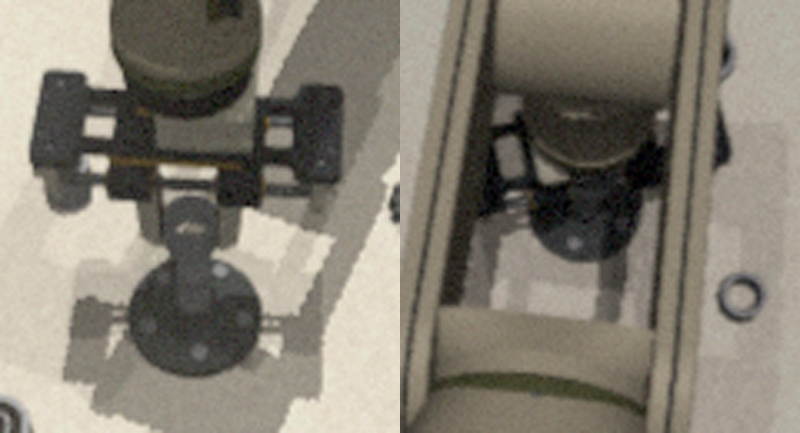

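Run:
```python
from fit import *
import pickle
S,T=pickle.load(open("p5.pkl","rb"))
x,y,zb=536.4+1.5,-5.5+.8,100.9
cur=[(circ(S,[x,y,zb],19),(0,0,255)),(circ(S,[x,y,zb+30],19),(0,255,0)),(circ(S,[x,y,zb+30],14),(0,255,255)),
 (circ(S,[540,-2.5,75],12.5),(255,0,255)),(circ(S,[540,-2.5,12],50),(255,255,0)),(circ(S,[540,-2.5,30],17),(255,0,0))]
f=S["frame"].astype(float)[180:255,225:300]; g=np.clip((f-15)*3.5,0,255).astype(np.uint8)[:,:,::-1]
g=cv2.resize(g,None,fx=8,fy=8,interpolation=cv2.INTER_CUBIC); g0=g.copy()
for c,col in cur: cv2.polylines(g,[np.round((c-[225,180]+.5)*8-.5).astype(np.int32)],False,col,1)
cv2.imwrite("pics/s16.png",g);cv2.imwrite("pics/s16b.png",g0)
```

```text
(no output)
```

View pics/s16.png

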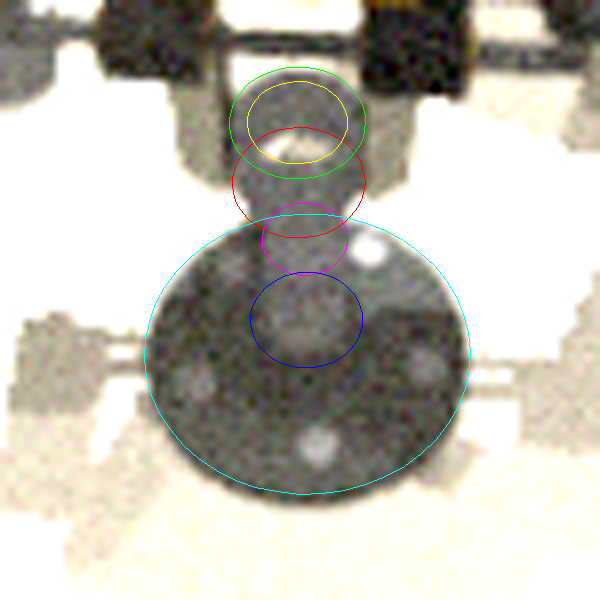

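View pics/s16b.png

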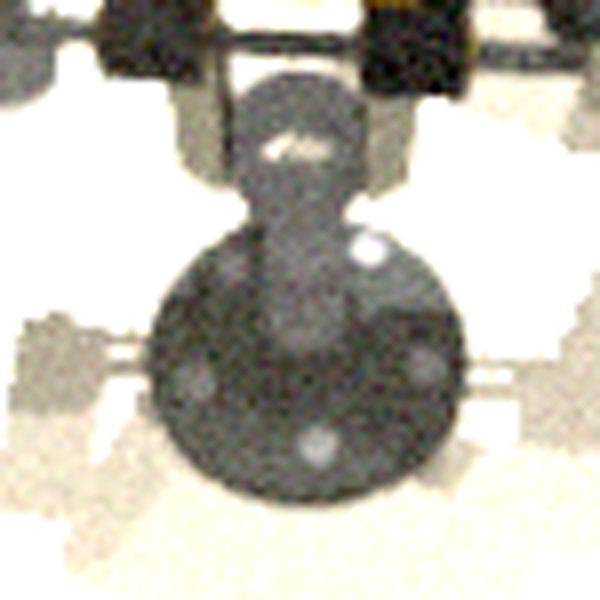

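Emit:
{"name": "jog_arm", "arguments": {"plan": [{"tx":0.06,"ty":-0.05,"tz":0.3,"wx":0,"wy":0,"wz":0,"jaw":1},{"tx":0,"ty":0,"tz":0.35,"wx":0,"wy":0,"wz":0,"jaw":1},{"tx":0,"ty":0,"tz":0,"wx":0,"wy":0,"wz":0,"jaw":1},{"tx":0,"ty":0,"tz":0,"wx":0,"wy":0,"wz":0,"jaw":1}]}}

```text
time: 14.3
eef_pos: [538.6, -4.0, 77.7]
ee_rot: [[0.974, 0.227, -0.0], [0.227, -0.974, 0.0], [-0.0, -0.0, -1.0]]
force: [-0.5, 0.7, -1.3]
gripper_width: 37.5
```

```bash
python3 go.py 538.7 -3.2 74
python3 - <<'E'
from fit import *
import pickle
S=r.snapshot("scene");pickle.dump(S,open("p6.pkl","wb"))
st=r.state();p=st["eef_pos"]
x,y,zb=p[0]+2.2,p[1]+1.3,p[2]+4.5
print(p,zb)
cur=[(circ(S,[x,y,zb],19),(0,0,255)),(circ(S,[x,y,zb+30],19),(0,255,0)),(circ(S,[x,y,zb+30],14),(0,255,255)),
 (circ(S,[540,-2.5,75],12.5),(255,0,255)),(circ(S,[540,-2.5,12],50),(255,255,0)),(circ(S,[540,-2.5,30],17),(255,0,0))]
f=S["frame"].astype(float)[180:255,225:300]; g=np.clip((f-15)*3.5,0,255).astype(np.uint8)[:,:,::-1]
g=cv2.resize(g,None,fx=8,fy=8,interpolation=cv2.INTER_CUBIC); g0=g.copy()
for c,col in cur: cv2.polylines(g,[np.round((c-[225,180]+.5)*8-.5).astype(np.int32)],False,col,1)
cv2.imwrite("pics/s17.png",cv2.resize(np.hstack([g,g0])[:440],(800,293)))
E
```

```text
t 14.3 pos [538.6  -4.   77.7] yaw 13.1 tilt [-0.0004  0.    ] F [-0.5  0.7 -1.3] M [ 0.04  0.01 -0.02] w 37.5
units to target [ 0.009 -0.026  0.125]
[538.86304907  -3.98936928  78.07151651] 82.57151650832479
```

View pics/s17.png

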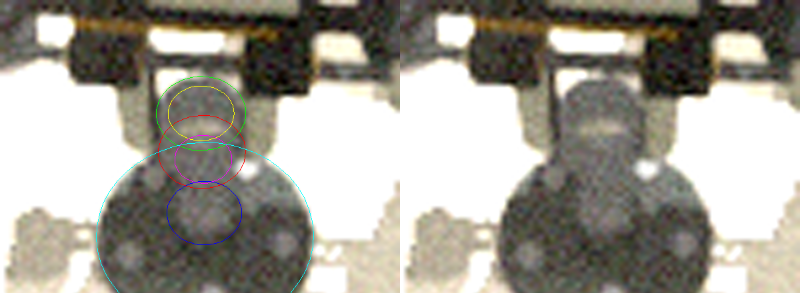

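Emit:
{"name": "jog_arm", "arguments": {"plan": [{"tx":0,"ty":0,"tz":0.1,"wx":0,"wy":0,"wz":0,"jaw":1},{"tx":0,"ty":0,"tz":0.08,"wx":0,"wy":0,"wz":0,"jaw":1},{"tx":0,"ty":0,"tz":0.03,"wx":0,"wy":0,"wz":0,"jaw":1},{"tx":0,"ty":0,"tz":0.0,"wx":0,"wy":0,"wz":0,"jaw":1}]}}

```text
time: 14.85
eef_pos: [538.7, -3.9, 71.5]
ee_rot: [[0.974, 0.227, -0.0], [0.227, -0.974, 0.0], [-0.0, -0.0, -1.0]]
force: [0.3, -0.4, -1.4]
gripper_width: 36.7
```

Emit:
{"name": "jog_arm", "arguments": {"plan": [{"tx":0,"ty":0,"tz":0.03,"wx":0,"wy":0,"wz":0,"jaw":1},{"tx":0,"ty":0,"tz":0.03,"wx":0,"wy":0,"wz":0,"jaw":1}]}}

```text
time: 15.1
eef_pos: [538.8, -4.0, 69.8]
ee_rot: [[0.974, 0.227, 0.0], [0.227, -0.974, -0.0], [0.0, 0.0, -1.0]]
force: [-0.8, 0.3, -1.2]
gripper_width: 37.2
```

```bash
python3 go.py 538.7 -3.2 70
```

```text
t 15.1 pos [538.8  -4.   69.8] yaw 13.11 tilt [ 0.0001 -0.0001] F [-0.8  0.3 -1.2] M [-0.    0.02 -0.  ] w 37.2
units to target [ 0.002 -0.025 -0.005]
```

Emit:
{"name": "jog_arm", "arguments": {"plan": [{"tx":0,"ty":0,"tz":0.03,"wx":0,"wy":0,"wz":0,"jaw":1},{"tx":0,"ty":0,"tz":0.03,"wx":0,"wy":0,"wz":0,"jaw":1}]}}

```text
time: 15.35
eef_pos: [538.7, -3.9, 68.0]
ee_rot: [[0.974, 0.227, -0.0], [0.227, -0.974, 0.0], [-0.0, -0.0, -1.0]]
force: [0.1, -0.2, -1.8]
gripper_width: 37.1
```

Emit:
{"name": "jog_arm", "arguments": {"plan": [{"tx":0,"ty":0,"tz":0.03,"wx":0,"wy":0,"wz":0,"jaw":1},{"tx":0,"ty":0,"tz":0.03,"wx":0,"wy":0,"wz":0,"jaw":1}]}}

```text
time: 15.6
eef_pos: [538.7, -3.9, 66.2]
ee_rot: [[0.974, 0.227, -0.0], [0.227, -0.974, -0.0], [-0.0, -0.0, -1.0]]
force: [-0.1, -0.1, -1.4]
gripper_width: 37.5
```

```bash
python3 go.py 538.7 -3.2 66;  python3 - <<'E'
from fit import *
S=r.snapshot("scene")
f=S["frame"].astype(float)[185:250,230:295]; g=np.clip((f-15)*3.5,0,255).astype(np.uint8)[:,:,::-1]
cv2.imwrite("pics/s18.png",cv2.resize(g,None,fx=8,fy=8,interpolation=cv2.INTER_CUBIC))
E
```

```text
t 15.6 pos [538.7  -3.9  66.2] yaw 13.11 tilt [-0. -0.] F [-0.1 -0.1 -1.4] M [ 0.05 -0.05 -0.05] w 37.5
units to target [ 0.004 -0.024  0.005]
```

View pics/s18.png

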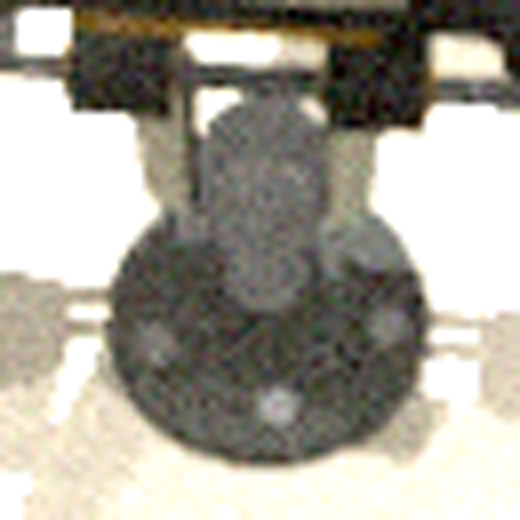

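Emit:
{"name": "jog_arm", "arguments": {"plan": [{"tx":0,"ty":0,"tz":0.05,"wx":0,"wy":0,"wz":0,"jaw":1},{"tx":0,"ty":0,"tz":0.05,"wx":0,"wy":0,"wz":0,"jaw":1},{"tx":0,"ty":0,"tz":0,"wx":0,"wy":0,"wz":0,"jaw":1}]}}

```text
time: 16.02
eef_pos: [538.5, -3.9, 63.0]
ee_rot: [[0.974, 0.227, -0.0], [0.227, -0.974, 0.0], [-0.0, -0.0, -1.0]]
force: [-0.4, 1.1, -1.2]
gripper_width: 37.3
```

Emit:
{"name": "jog_arm", "arguments": {"plan": [{"tx":0,"ty":0,"tz":0.06,"wx":0,"wy":0,"wz":0,"jaw":1},{"tx":0,"ty":0,"tz":0.06,"wx":0,"wy":0,"wz":0,"jaw":1},{"tx":0,"ty":0,"tz":0,"wx":0,"wy":0,"wz":0,"jaw":1}]}}

```text
time: 16.4
eef_pos: [538.5, -3.9, 59.4]
ee_rot: [[0.974, 0.227, -0.0], [0.227, -0.974, 0.0], [-0.0, -0.0, -1.0]]
force: [0.5, -1.0, -2.0]
gripper_width: 37.2
```

Emit:
{"name": "jog_arm", "arguments": {"plan": [{"tx":0,"ty":0,"tz":0.1,"wx":0,"wy":0,"wz":0,"jaw":1},{"tx":0,"ty":0,"tz":0.1,"wx":0,"wy":0,"wz":0,"jaw":1},{"tx":0,"ty":0,"tz":0,"wx":0,"wy":0,"wz":0,"jaw":1}]}}

```text
time: 16.77
eef_pos: [538.4, -3.9, 53.2]
ee_rot: [[0.974, 0.227, -0.001], [0.227, -0.974, 0.0], [-0.001, -0.0, -1.0]]
force: [-0.5, 0.3, -0.8]
gripper_width: 36.8
```

Emit:
{"name": "jog_arm", "arguments": {"plan": [{"tx":0,"ty":0,"tz":0.2,"wx":0,"wy":0,"wz":0,"jaw":1},{"tx":0,"ty":0,"tz":0.2,"wx":0,"wy":0,"wz":0,"jaw":1},{"tx":0,"ty":0,"tz":0.2,"wx":0,"wy":0,"wz":0,"jaw":1},{"tx":0,"ty":0,"tz":0.15,"wx":0,"wy":0,"wz":0,"jaw":1},{"tx":0,"ty":0,"tz":0,"wx":0,"wy":0,"wz":0,"jaw":1}]}}

```text
time: 17.4
eef_pos: [538.4, -3.8, 30.6]
ee_rot: [[0.974, 0.227, -0.001], [0.227, -0.974, 0.0], [-0.001, -0.0, -1.0]]
force: [-0.6, 0.4, -1.6]
gripper_width: 37.2
```

Emit:
{"name": "jog_arm", "arguments": {"plan": [{"tx":0,"ty":0,"tz":0.04,"wx":0,"wy":0,"wz":0,"jaw":1},{"tx":0,"ty":0,"tz":0.04,"wx":0,"wy":0,"wz":0,"jaw":1}]}}

```text
time: 17.65
eef_pos: [539.0, -3.9, 28.9]
ee_rot: [[0.974, 0.227, 0.0], [0.227, -0.974, -0.0], [0.0, 0.0, -1.0]]
force: [0.1, -0.6, -1.2]
gripper_width: 37.4
```

Emit:
{"name": "jog_arm", "arguments": {"plan": [{"tx":0,"ty":0,"tz":0.04,"wx":0,"wy":0,"wz":0,"jaw":1},{"tx":0,"ty":0,"tz":0.0,"wx":0,"wy":0,"wz":0,"jaw":1}]}}

```text
time: 17.9
eef_pos: [538.7, -3.9, 27.4]
ee_rot: [[0.974, 0.227, -0.0], [0.227, -0.974, 0.0], [-0.0, -0.0, -1.0]]
force: [-0.2, -0.5, -1.6]
gripper_width: 37.2
```

Emit:
{"name": "jog_arm", "arguments": {"plan": [{"tx":0,"ty":0,"tz":0.04,"wx":0,"wy":0,"wz":0,"jaw":1},{"tx":0,"ty":0,"tz":0.0,"wx":0,"wy":0,"wz":0,"jaw":1}]}}

```text
time: 18.15
eef_pos: [538.7, -3.9, 26.2]
ee_rot: [[0.974, 0.227, -0.0], [0.227, -0.974, 0.0], [-0.0, -0.0, -1.0]]
force: [0.3, -0.3, -2.3]
gripper_width: 37.3
```

Emit:
{"name": "jog_arm", "arguments": {"plan": [{"tx":0,"ty":0,"tz":0.03,"wx":0,"wy":0,"wz":0,"jaw":1},{"tx":0,"ty":0,"tz":0.0,"wx":0,"wy":0,"wz":0,"jaw":1}]}}

```text
time: 18.4
eef_pos: [538.8, -3.9, 26.1]
ee_rot: [[0.974, 0.227, -0.0], [0.227, -0.974, -0.0], [-0.0, 0.0, -1.0]]
force: [-3.1, -0.1, 5.4]
gripper_width: 37.2
```

Emit:
{"name": "jog_arm", "arguments": {"plan": [{"tx":0,"ty":0,"tz":0,"wx":0,"wy":0,"wz":0,"jaw":0.4},{"tx":0,"ty":0,"tz":0,"wx":0,"wy":0,"wz":0,"jaw":0.2},{"tx":0,"ty":0,"tz":-0.4,"wx":0,"wy":0,"wz":0,"jaw":0},{"tx":0,"ty":0,"tz":-1,"wx":0,"wy":0,"wz":0,"jaw":0},{"tx":0,"ty":0,"tz":-1,"wx":0,"wy":0,"wz":0,"jaw":0},{"tx":0,"ty":0,"tz":-1,"wx":0,"wy":0,"wz":0,"jaw":0},{"tx":0,"ty":0,"tz":-1,"wx":0,"wy":0,"wz":0,"jaw":0},{"tx":0,"ty":0,"tz":-0.6,"wx":0,"wy":0,"wz":0,"jaw":0}]}}

```text
time: 19.4
eef_pos: [539.7, -4.0, 178.1]
ee_rot: [[0.974, 0.227, 0.003], [0.227, -0.974, -0.0], [0.003, 0.001, -1.0]]
force: [0.2, 0.2, 1.2]
gripper_width: 93.2
```

```bash
python3 go.py 505 298 180;  python3 - <<'E'
from fit import *
import pickle
S=r.snapshot("scene");pickle.dump(S,open("p7.pkl","wb"))
f=S["frame"].astype(float)[185:250,230:295]; g=np.clip((f-15)*3.5,0,255).astype(np.uint8)[:,:,::-1]
g=cv2.resize(g,None,fx=8,fy=8,interpolation=cv2.INTER_CUBIC);h=g.copy()
for c in (circ(S,[540,-2.5,60],19),circ(S,[540,-2.5,30],19),circ(S,[540,-2.5,75],12.5)): cv2.polylines(g,[np.round((c-[230,185]+.5)*8-.5).astype(np.int32)],False,(0,255,0),1)
cv2.imwrite("pics/s19.png",cv2.resize(np.hstack([g,h]),(800,400)))
E
```

```text
t 19.4 pos [539.7  -4.  178.1] yaw 13.11 tilt [ 0.003  -0.0003] F [0.2 0.2 1.2] M [-0.02 -0.   -0.03] w 93.2
units to target [  1.158 -10.066  -0.069]
```

View pics/s19.png

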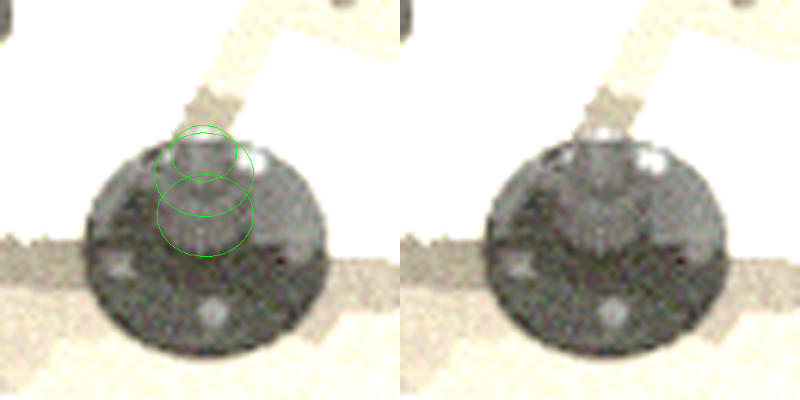

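```bash
cat > pl.py <<'E'
from fit import *
import pickle
def model(p,x,y,a,z0=6,t=10):
    c,s=np.cos(a),np.sin(a)
    W=lambda X,Y,Z:proj(p,[x+c*X-s*Y,y+s*X+c*Y,Z+z0])
    H=[]
    for sg in(1,-1):
        q=[]
        for z in(90,156):
            o=28+.115*(z-125)
            for X in(-7,7):
                for Y in(o,o-t): q.append(W(X,sg*Y,z))
        H.append(cv2.convexHull(np.array(q,np.float32))[:,0])
    return H,W
E
python3 - <<'E'
from pl import *
np.set_printoptions(precision=2,suppress=True)
S,T=pickle.load(open("p0.pkl","rb"))
from scipy.optimize import minimize
def blackmask(p,box,thr):
    f=p["frame"].astype(np.float32).mean(2); w=cv2.GaussianBlur(f,(0,0),.6)[box[1]:box[3],box[0]:box[2]]
    return w
for n,p,box in(("S",S,(380,200,430,240)),("T",T,(122,170,156,196))):
    w=blackmask(p,box,0)
    print(n,np.percentile(w,[1,5,20,50,90]))
    thr={"S":45,"T":33}[n]
    m=(w<thr).astype(np.float32)
    if n=="T": pass
    for t in(8,10,12):
      def cost(q):
        H,_=model(p,*q,t=t); rr=render(H,(box[0],box[1]),m.shape); return ((rr-m)**2).sum()
      best=None
      for a0 in(.4,.5,.6,.7):
        b=minimize(cost,[504,297,a0],method="Nelder-Mead",options=dict(initial_simplex=[[504,297,a0],[510,297,a0],[504,303,a0],[504,297,a0+.1]],xatol=.01,fatol=.05))
        if best is None or b.fun<best.fun: best=b
      print(n,t,best.x[:2],np.degrees(best.x[2]),best.fun,m.sum())
    H,_=model(p,*best.x,t=10)
    mm=cv2.resize((m*90).astype(np.uint8),None,fx=10,fy=10,interpolation=0)
    overlay(p,[(np.vstack([h,h[:1]]),(0,255,0)) for h in H],"pl"+n,box,10)
    cv2.imwrite("pics/plm"+n+".png",mm)
a=cv2.imread("pics/plS.png");b=cv2.imread("pics/plT.png");b=cv2.resize(b,None,fx=400/b.shape[0],fy=400/b.shape[0])
cv2.imwrite("pics/pl.png",cv2.resize(np.hstack([a,b]),None,fx=.78,fy=.78)); print(np.hstack([a,b]).shape)
E
```

```text
S [ 25.32  29.08  52.05 123.11 126.21]
S 8 [511.52 297.38] 34.178860122869324 190.304931640625 347.0
S 10 [511.8 296.9] 32.729154404086884 212.0244140625 347.0
S 12 [512.73 295.81] 33.64425689057614 240.121826171875 347.0
T [  3.67  10.64  28.61  68.7  100.86]
T 8 [501.65 295.61] 22.69184796730863 135.365478515625 212.0
T 10 [501.08 294.49] 26.357572706925414 131.072509765625 212.0
T 12 [500.17 292.68] 30.61844399945733 125.922119140625 212.0
(400, 1023, 3)
```

View pics/pl.png

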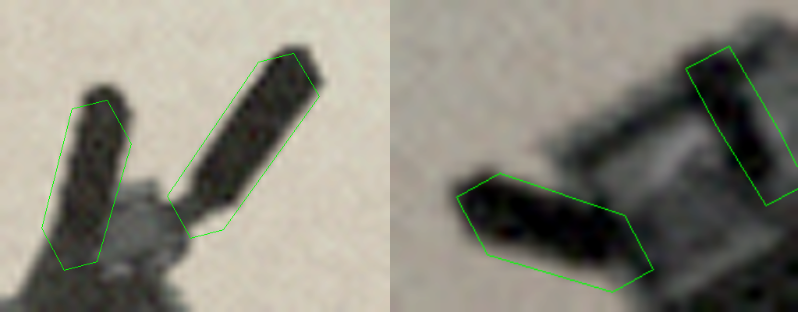

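Run:
```python
from pl import *
np.set_printoptions(precision=1,suppress=True)
S,T=pickle.load(open("p0.pkl","rb"))
sl,sr=(393.3,213.3),(418.7,208.7); tl,tr=(129.5,187.1),(148.8,176.)
# left in S image = -y handle?; match: S left (513,274) <-> T right
for nm,a,b in(("A",sl,tr),("B",sr,tl)):
    o1,d1=ray(S,*np.array(a)-.5);o2,d2=ray(T,*np.array(b)-.5); print(nm,tri(o1,d1,o2,d2))
for z in(158,162,166):
    A=[(atz(S,*np.array(a)-.5,z),atz(T,*np.array(b)-.5,z)) for a,b in((sl,tr),(sr,tl))]
    for i in(0,1):
        v=A[1][i]-A[0][i]; print(z,"ST"[i],A[0][i],A[1][i],"mid",(A[0][i]+A[1][i])/2,"sep",np.linalg.norm(v),"yaw",np.degrees(np.arctan2(-v[0],v[1])))
```

```text
A (array([517.6, 273.6, 158.1]), np.float64(0.3808446093475621))
B (array([489.4, 321.2, 156.3]), np.float64(1.4974253561938304))
158 S [517.4 273.8 158. ] [490.4 321.6 158. ] mid [503.9 297.7 158. ] sep 54.873792415584845 yaw 29.50099152830986
158 T [517.6 273.5 158. ] [489.2 319.8 158. ] mid [503.4 296.7 158. ] sep 54.39626317932283 yaw 31.486427421533183
162 S [520.3 273.3 162. ] [493.4 320.8 162. ] mid [506.8 297.  162. ] sep 54.57843180006999 yaw 29.500991528309964
162 T [516.7 272.3 162. ] [488.4 318.5 162. ] mid [502.6 295.4 162. ] sep 54.174625766755746 yaw 31.486427421533097
166 S [523.1 272.7 166. ] [496.4 320.  166. ] mid [509.7 296.3 166. ] sep 54.28307118455502 yaw 29.500991528309857
166 T [515.8 271.2 166. ] [487.6 317.2 166. ] mid [501.7 294.2 166. ] sep 53.95298835418863 yaw 31.486427421533175
```

Emit:
{"name": "jog_arm", "arguments": {"plan": [{"tx":0.1,"ty":-0.5,"tz":0,"wx":0,"wy":0,"wz":0,"jaw":0},{"tx":0.1,"ty":-1,"tz":0,"wx":0,"wy":0,"wz":0,"jaw":0},{"tx":0.1,"ty":-1,"tz":0,"wx":0,"wy":0,"wz":0,"jaw":0},{"tx":0.1,"ty":-1,"tz":0,"wx":0,"wy":0,"wz":0,"jaw":0},{"tx":0.1,"ty":-1,"tz":0,"wx":0,"wy":0,"wz":0,"jaw":0},{"tx":0.1,"ty":-1,"tz":0,"wx":0,"wy":0,"wz":0,"jaw":0},{"tx":0.1,"ty":-1,"tz":0,"wx":0,"wy":0,"wz":0,"jaw":0},{"tx":0.1,"ty":-1,"tz":0,"wx":0,"wy":0,"wz":0,"jaw":0}]}}

```text
time: 20.45
eef_pos: [509.3, 222.3, 173.2]
ee_rot: [[0.974, 0.227, -0.003], [0.227, -0.974, -0.001], [-0.003, -0.0, -1.0]]
force: [0.9, 0.1, -0.3]
gripper_width: 92.9
```

Emit:
{"name": "jog_arm", "arguments": {"plan": [{"tx":0.1,"ty":-1,"tz":0,"wx":0,"wy":0,"wz":0,"jaw":0},{"tx":0.1,"ty":-1,"tz":0,"wx":0,"wy":0,"wz":0,"jaw":0},{"tx":0.1,"ty":-0.5,"tz":0,"wx":0,"wy":0,"wz":-0.5,"jaw":0},{"tx":0,"ty":0,"tz":0,"wx":0,"wy":0,"wz":-1,"jaw":0},{"tx":0,"ty":0,"tz":0,"wx":0,"wy":0,"wz":-1,"jaw":0},{"tx":0,"ty":0,"tz":0,"wx":0,"wy":0,"wz":-1,"jaw":0},{"tx":0,"ty":0,"tz":0,"wx":0,"wy":0,"wz":0,"jaw":0},{"tx":0,"ty":0,"tz":0,"wx":0,"wy":0,"wz":0,"jaw":0}]}}

```text
time: 21.45
eef_pos: [502.6, 295.6, 174.9]
ee_rot: [[0.861, 0.508, -0.001], [0.508, -0.861, -0.0], [-0.001, -0.0, -1.0]]
force: [-0.1, 0.9, 0.5]
gripper_width: 93.0
```

```bash
python3 go.py 503.8 297 178;  python3 - <<'E'
from fit import *
import pickle
S=r.snapshot("scene");pickle.dump(S,open("p8.pkl","wb"))
overlay(S,[],"s20",(335,130,455,275),5)
E
```

```text
t 21.45 pos [502.6 295.6 174.9] yaw 30.53 tilt [-0.0008 -0.0004] F [-0.1  0.9  0.5] M [-0.   -0.04  0.05] w 93.0
units to target [ 0.058 -0.02  -0.105]
```

View pics/s20.png

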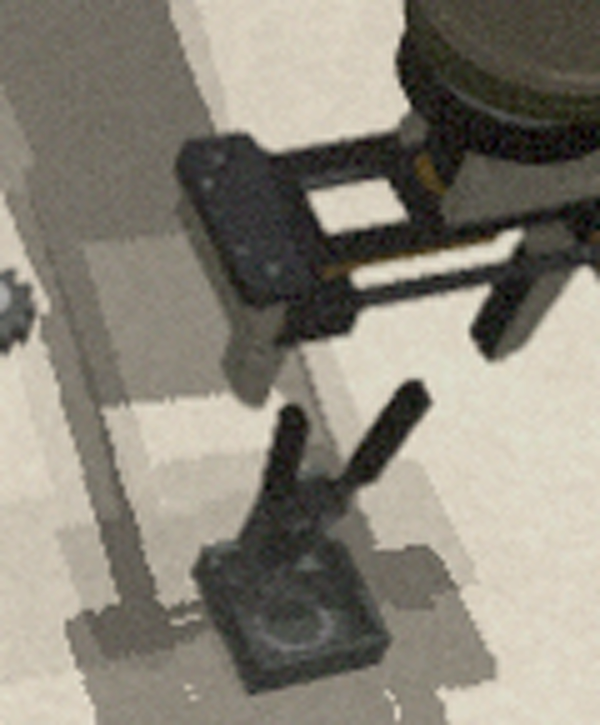

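Emit:
{"name": "jog_arm", "arguments": {"plan": [{"tx":0.05,"ty":-0.02,"tz":0.3,"wx":0,"wy":0,"wz":0,"jaw":0},{"tx":0,"ty":0,"tz":0.6,"wx":0,"wy":0,"wz":0,"jaw":0},{"tx":0,"ty":0,"tz":0.4,"wx":0,"wy":0,"wz":0,"jaw":0},{"tx":0,"ty":0,"tz":0,"wx":0,"wy":0,"wz":0,"jaw":0}]}}

```text
time: 22.0
eef_pos: [502.5, 296.4, 134.1]
ee_rot: [[0.861, 0.509, -0.003], [0.509, -0.861, -0.002], [-0.004, -0.0, -1.0]]
force: [0.5, -0.5, 0.5]
gripper_width: 93.1
```

```bash
python3 go.py 503.8 297 102;  python3 - <<'E'
from fit import *
import pickle
S=r.snapshot("scene");pickle.dump(S,open("p8.pkl","wb"))
overlay(S,[],"s21",(345,150,445,265),6)
E
```

```text
t 22.0 pos [502.5 296.4 134.1] yaw 30.6 tilt [-0.0034 -0.0016] F [ 0.5 -0.5  0.5] M [-0.    0.01  0.06] w 93.1
units to target [0.051 0.004 1.07 ]
```

View pics/s21.png

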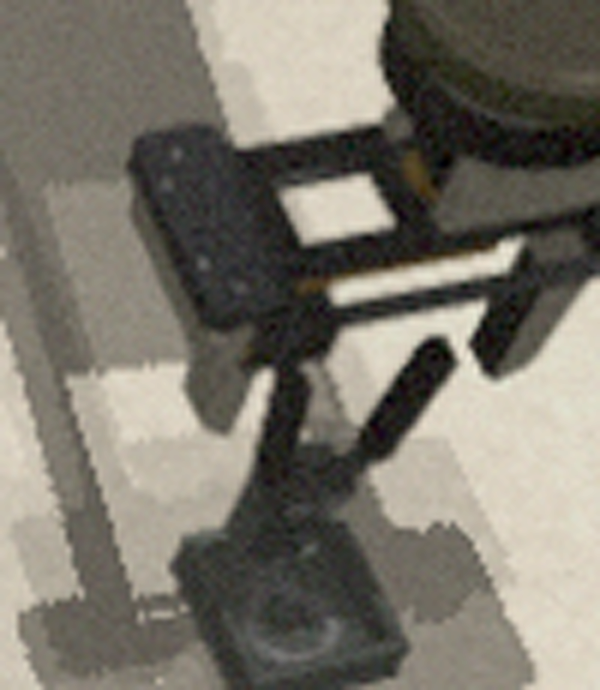

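Emit:
{"name": "jog_arm", "arguments": {"plan": [{"tx":0.03,"ty":0,"tz":0.4,"wx":0,"wy":0,"wz":0,"jaw":0},{"tx":0,"ty":0,"tz":0.4,"wx":0,"wy":0,"wz":0,"jaw":0},{"tx":0,"ty":0,"tz":0.25,"wx":0,"wy":0,"wz":0,"jaw":0.1},{"tx":0,"ty":0,"tz":0,"wx":0,"wy":0,"wz":0,"jaw":0.2},{"tx":0,"ty":0,"tz":0,"wx":0,"wy":0,"wz":0,"jaw":0.25}]}}

```text
time: 22.68
eef_pos: [504.8, 297.6, 105.2]
ee_rot: [[0.861, 0.509, 0.0], [0.509, -0.861, 0.0], [0.0, 0.0, -1.0]]
force: [0.2, -0.4, -0.3]
gripper_width: 71.3
```

```bash
python3 go.py 503.8 297 102;  python3 - <<'E'
from fit import *
import pickle
S=r.snapshot("scene");pickle.dump(S,open("p8.pkl","wb"))
overlay(S,[],"s22",(345,150,445,265),6)
E
```

```text
t 22.68 pos [504.8 297.6 105.2] yaw 30.61 tilt [0.0003 0.0001] F [ 0.2 -0.4 -0.3] M [-0.01  0.01 -0.01] w 71.3
units to target [-0.038 -0.     0.107]
```

View pics/s22.png

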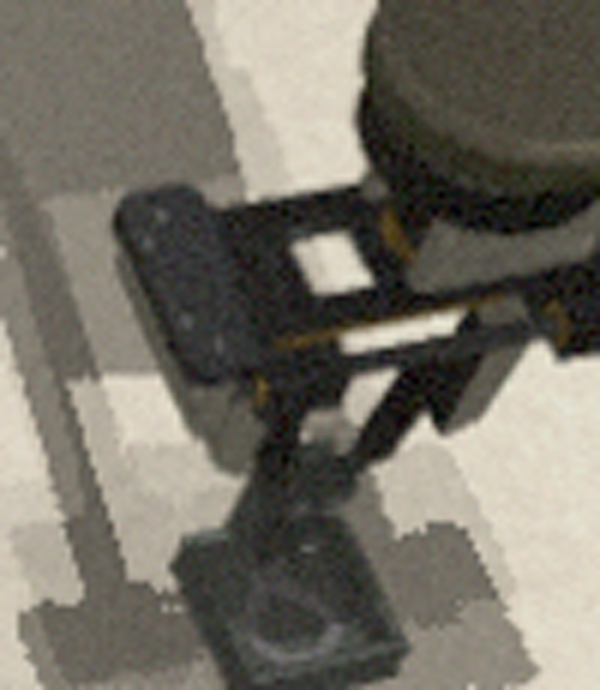

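Emit:
{"name": "jog_arm", "arguments": {"plan": [{"tx":-0.03,"ty":0,"tz":0.1,"wx":0,"wy":0,"wz":0,"jaw":0.3},{"tx":0,"ty":0,"tz":0,"wx":0,"wy":0,"wz":0,"jaw":0.4},{"tx":0,"ty":0,"tz":0,"wx":0,"wy":0,"wz":0,"jaw":0.6},{"tx":0,"ty":0,"tz":0,"wx":0,"wy":0,"wz":0,"jaw":1},{"tx":0,"ty":0,"tz":0,"wx":0,"wy":0,"wz":0,"jaw":1},{"tx":0,"ty":0,"tz":0,"wx":0,"wy":0,"wz":0,"jaw":1}]}}

```text
time: 23.48
eef_pos: [504.3, 298.5, 104.1]
ee_rot: [[0.86, 0.51, 0.002], [0.51, -0.86, 0.003], [0.003, -0.002, -1.0]]
force: [-4.1, 3.0, 10.3]
gripper_width: 43.2
```

```bash
python3 go.py 503.8 297 102;  python3 - <<'E'
from fit import *
import pickle
S=r.snapshot("scene");pickle.dump(S,open("p9.pkl","wb"))
overlay(S,[],"s23",(345,150,445,265),6)
E
```

```text
t 23.48 pos [504.3 298.5 104.1] yaw 30.63 tilt [0.0017 0.0028] F [-4.1  3.  10.3] M [0.67 0.96 0.07] w 43.2
units to target [-0.041  0.036  0.068]
```

View pics/s23.png

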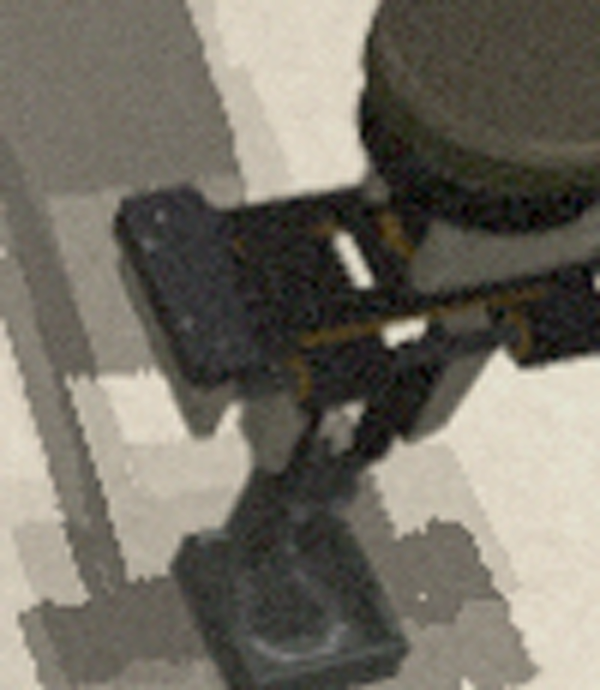

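Emit:
{"name": "jog_arm", "arguments": {"plan": [{"tx":0,"ty":0,"tz":-0.1,"wx":0,"wy":0,"wz":0,"jaw":1},{"tx":0,"ty":0,"tz":-0.2,"wx":0,"wy":0,"wz":0,"jaw":1},{"tx":0,"ty":0,"tz":-0.4,"wx":0,"wy":0,"wz":0,"jaw":1},{"tx":0,"ty":0,"tz":-0.7,"wx":0,"wy":0,"wz":0,"jaw":1},{"tx":0,"ty":0,"tz":-1,"wx":0,"wy":0,"wz":0,"jaw":1},{"tx":0,"ty":0,"tz":-0.8,"wx":0,"wy":0,"wz":0,"jaw":1},{"tx":0,"ty":0,"tz":-0.4,"wx":0,"wy":0,"wz":0,"jaw":1},{"tx":0,"ty":0,"tz":0,"wx":0,"wy":0,"wz":0,"jaw":1}]}}

```text
time: 24.52
eef_pos: [504.4, 297.2, 211.0]
ee_rot: [[0.861, 0.509, 0.002], [0.509, -0.861, 0.001], [0.002, 0.0, -1.0]]
force: [0.4, -1.1, -2.0]
gripper_width: 43.4
```

```bash
python3 go.py 520 -14 210;  python3 - <<'E'
from fit import *
import pickle
S=r.snapshot("scene");T=r.snapshot("top");pickle.dump((S,T),open("p10.pkl","wb"))
a=overlay(S,[],"s24",(345,130,445,265),6)
b=overlay(T,[],"t24",(80,120,200,240),6)
cv2.imwrite("pics/st24.png",np.hstack([cv2.resize(a,(400,540)),cv2.resize(b,(400,540))[:]]))
E
```

```text
t 24.52 pos [504.4 297.2 211. ] yaw 30.61 tilt [0.0016 0.0008] F [ 0.4 -1.1 -2. ] M [-0.02 -0.07  0.02] w 43.4
units to target [-4.834  9.194  0.025]
```

View pics/st24.png

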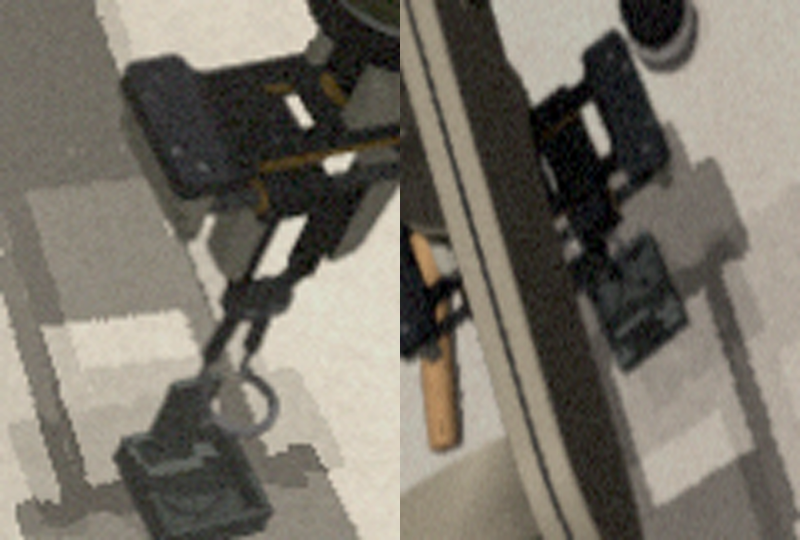

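Run:
```python
from fit import *
import pickle
from scipy.optimize import minimize
S,T=pickle.load(open("p10.pkl","rb"))
a=np.radians(30.6)
f=S["frame"].astype(np.float32).mean(2)
c=np.array([504.4+21*np.cos(a)+1.3,297.2+21*np.sin(a)+.7])
print(c)
box=(390,210,430,245)
overlay(S,[(circ(S,[c[0],c[1],116],20),(0,255,0)),(circ(S,[c[0],c[1],116],15),(0,255,255))],"s25",box,15)
overlay(S,[],"s25b",box,15)
A=cv2.imread("pics/s25.png");B=cv2.imread("pics/s25b.png");cv2.imwrite("pics/s25c.png",cv2.resize(np.hstack([A,B]),(800,350)))
```

```text
[523.77558257 308.58986973]
```

View pics/s25c.png

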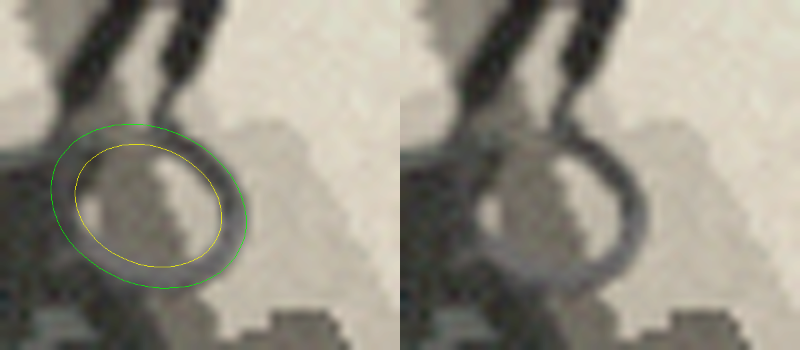

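Emit:
{"name": "jog_arm", "arguments": {"plan": [{"tx":-0.2,"ty":0.4,"tz":0,"wx":0,"wy":0,"wz":0,"jaw":1},{"tx":-0.4,"ty":0.8,"tz":0,"wx":0,"wy":0,"wz":0,"jaw":1},{"tx":-0.5,"ty":0.9,"tz":0,"wx":0,"wy":0,"wz":0,"jaw":1},{"tx":-0.5,"ty":0.9,"tz":0,"wx":0,"wy":0,"wz":0,"jaw":1},{"tx":-0.5,"ty":0.9,"tz":0,"wx":0,"wy":0,"wz":0,"jaw":1},{"tx":-0.5,"ty":0.9,"tz":0,"wx":0,"wy":0,"wz":0,"jaw":1},{"tx":-0.5,"ty":0.9,"tz":0,"wx":0,"wy":0,"wz":0,"jaw":1},{"tx":-0.5,"ty":0.9,"tz":0,"wx":0,"wy":0,"wz":0,"jaw":1}]}}

```text
time: 25.62
eef_pos: [510.9, 69.8, 209.0]
ee_rot: [[0.861, 0.509, -0.001], [0.509, -0.861, -0.0], [-0.001, -0.0, -1.0]]
force: [0.5, -0.5, -2.1]
gripper_width: 43.5
```

Emit:
{"name": "jog_arm", "arguments": {"plan": [{"tx":-0.5,"ty":0.9,"tz":0,"wx":0,"wy":0,"wz":0,"jaw":1},{"tx":-0.4,"ty":0.9,"tz":0,"wx":0,"wy":0,"wz":0,"jaw":1},{"tx":-0.2,"ty":0.5,"tz":0,"wx":0,"wy":0,"wz":0,"jaw":1},{"tx":-0.1,"ty":0.2,"tz":0,"wx":0,"wy":0,"wz":0,"jaw":1},{"tx":0,"ty":0,"tz":0,"wx":0,"wy":0,"wz":0,"jaw":1},{"tx":0,"ty":0,"tz":0,"wx":0,"wy":0,"wz":0,"jaw":1}]}}

```text
time: 26.38
eef_pos: [518.8, -10.5, 209.8]
ee_rot: [[0.86, 0.51, -0.0], [0.51, -0.86, 0.0], [0.0, -0.0, -1.0]]
force: [-0.2, -0.2, -1.8]
gripper_width: 43.2
```

```bash
python3 go.py 520.6 -14.2 210
```

```text
t 26.38 pos [518.8 -10.5 209.8] yaw 30.66 tilt [-0.0002  0.0004] F [-0.2 -0.2 -1.8] M [-0.02  0.01 -0.03] w 43.2
units to target [-0.013  0.137 -0.005]
```

Emit:
{"name": "jog_arm", "arguments": {"plan": [{"tx":-0.01,"ty":0.14,"tz":0.2,"wx":0,"wy":0,"wz":0,"jaw":1},{"tx":0,"ty":0,"tz":0.3,"wx":0,"wy":0,"wz":0,"jaw":1},{"tx":0,"ty":0,"tz":0.2,"wx":0,"wy":0,"wz":0,"jaw":1},{"tx":0,"ty":0,"tz":0,"wx":0,"wy":0,"wz":0,"jaw":1},{"tx":0,"ty":0,"tz":0,"wx":0,"wy":0,"wz":0,"jaw":1}]}}

```text
time: 27.0
eef_pos: [520.8, -15.0, 189.0]
ee_rot: [[0.861, 0.509, 0.0], [0.509, -0.861, 0.0], [0.0, 0.0, -1.0]]
force: [-1.3, 0.7, -2.2]
gripper_width: 43.2
```

```bash
python3 go.py 520.6 -14.2 159
cat > look.py <<'E'
from fit import *
import pickle,sys
np.set_printoptions(precision=2,suppress=True)
S=r.snapshot("scene");st=r.state();p=st["eef_pos"];R=np.array(st["ee_rot"]);a=np.arctan2(R[1,0],R[0,0])
pickle.dump((S,p),open("pl_%s.pkl"%sys.argv[1],"wb"))
c=[p[0]+21*np.cos(a)+1.3,p[1]+21*np.sin(a)+.7]; zr=p[2]-98
print("ring c",c,"z under",zr)
box=(230,180,295,245)
cur=[(circ(S,[*c,zr+3],20),(0,255,0)),(circ(S,[*c,zr+3],15),(0,255,255)),(circ(S,[540,-2.5,75],12.5),(255,0,255)),(circ(S,[540,-2.5,60],19),(255,255,0)),(circ(S,[540,-2.5,12],50),(255,0,0))]
f=S["frame"].astype(float)[box[1]:box[3],box[0]:box[2]]; g=np.clip((f-15)*2.6,0,255).astype(np.uint8)[:,:,::-1]
g=cv2.resize(g,None,fx=8,fy=8,interpolation=cv2.INTER_CUBIC);h=g.copy()
for q,col in cur: cv2.polylines(g,[np.round((q-[box[0],box[1]]+.5)*8-.5).astype(np.int32)],False,col,1)
cv2.imwrite("pics/"+sys.argv[1]+".png",cv2.resize(np.hstack([g,h]),(800,400)))
E
python3 look.py r1
```

```text
t 27.0 pos [520.8 -15.  189. ] yaw 30.61 tilt [0.0001 0.    ] F [-1.3  0.7 -2.2] M [-0.03 -0.06  0.02] w 43.2
units to target [ 0.007 -0.026  1.001]
ring c [np.float64(540.346297618606), np.float64(-3.64628148641341)] z under 91.25734455435708
```

View pics/r1.png

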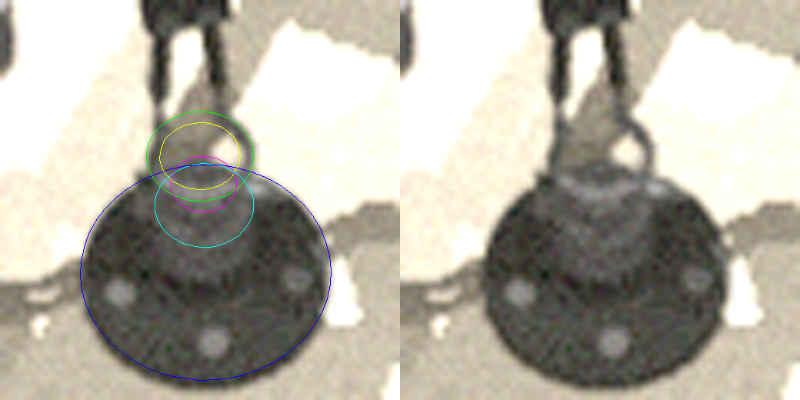

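Emit:
{"name": "jog_arm", "arguments": {"plan": [{"tx":0,"ty":-0.02,"tz":0.2,"wx":0,"wy":0,"wz":0,"jaw":1},{"tx":0,"ty":0,"tz":0.2,"wx":0,"wy":0,"wz":0,"jaw":1},{"tx":0,"ty":0,"tz":0,"wx":0,"wy":0,"wz":0,"jaw":1},{"tx":0,"ty":0,"tz":0,"wx":0,"wy":0,"wz":0,"jaw":1}]}}

```text
time: 27.55
eef_pos: [520.4, -14.5, 176.9]
ee_rot: [[0.861, 0.509, -0.0], [0.509, -0.861, 0.0], [-0.0, -0.0, -1.0]]
force: [-0.4, -0.2, -2.2]
gripper_width: 43.1
```

```bash
python3 go.py 520.6 -14.2 159; python3 look.py r2
```

```text
t 27.55 pos [520.4 -14.5 176.9] yaw 30.61 tilt [-0.0002  0.    ] F [-0.4 -0.2 -2.2] M [-0.07  0.02 -0.02] w 43.1
units to target [ 0.01  -0.005  0.596]
ring c [np.float64(539.9288097539713), np.float64(-3.122046295140003)] z under 79.0365635149185
```

View pics/r2.png

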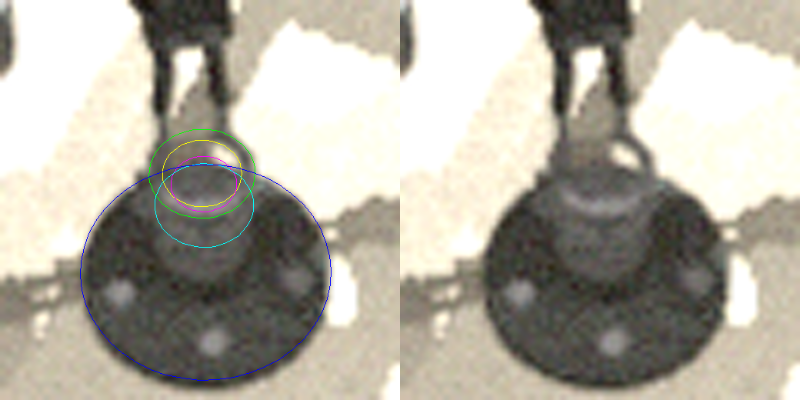

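Emit:
{"name": "jog_arm", "arguments": {"plan": [{"tx":0,"ty":0,"tz":0.05,"wx":0,"wy":0,"wz":0,"jaw":1},{"tx":0,"ty":0,"tz":0.05,"wx":0,"wy":0,"wz":0,"jaw":1},{"tx":0,"ty":0,"tz":0.04,"wx":0,"wy":0,"wz":0,"jaw":1},{"tx":0,"ty":0,"tz":0,"wx":0,"wy":0,"wz":0,"jaw":1}]}}

```text
time: 28.1
eef_pos: [520.4, -14.5, 172.6]
ee_rot: [[0.861, 0.509, -0.0], [0.509, -0.861, 0.0], [-0.0, -0.0, -1.0]]
force: [-0.2, 0.7, -2.6]
gripper_width: 43.0
```

Emit:
{"name": "jog_arm", "arguments": {"plan": [{"tx":0,"ty":0,"tz":0.04,"wx":0,"wy":0,"wz":0,"jaw":1},{"tx":0,"ty":0,"tz":0.04,"wx":0,"wy":0,"wz":0,"jaw":1},{"tx":0,"ty":0,"tz":0,"wx":0,"wy":0,"wz":0,"jaw":1}]}}

```text
time: 28.48
eef_pos: [520.4, -14.5, 170.2]
ee_rot: [[0.861, 0.509, -0.0], [0.509, -0.861, 0.0], [-0.0, -0.0, -1.0]]
force: [-0.4, -0.0, -2.1]
gripper_width: 43.0
```

```bash
python3 go.py 520.6 -14.2 159; python3 look.py r3
```

```text
t 28.48 pos [520.4 -14.5 170.2] yaw 30.61 tilt [-0.0002  0.    ] F [-0.4 -0.  -2.1] M [0.01 0.   0.01] w 43.0
units to target [ 0.011 -0.005  0.373]
ring c [np.float64(539.7799247760219), np.float64(-3.1045460786998875)] z under 72.24932264261906
```

View pics/r3.png

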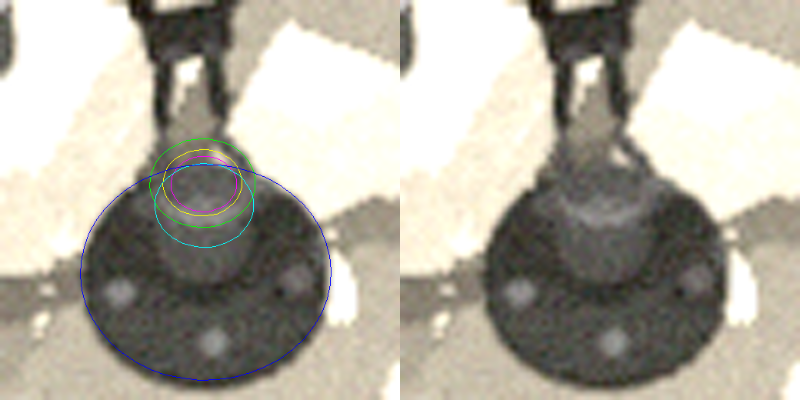

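Emit:
{"name": "jog_arm", "arguments": {"plan": [{"tx":0,"ty":0,"tz":0.06,"wx":0,"wy":0,"wz":0,"jaw":1},{"tx":0,"ty":0,"tz":0.06,"wx":0,"wy":0,"wz":0,"jaw":1},{"tx":0,"ty":0,"tz":0,"wx":0,"wy":0,"wz":0,"jaw":1}]}}

```text
time: 28.9
eef_pos: [520.3, -14.5, 166.4]
ee_rot: [[0.861, 0.509, -0.0], [0.509, -0.861, 0.0], [-0.0, -0.0, -1.0]]
force: [0.3, 1.1, -2.0]
gripper_width: 43.3
```

Emit:
{"name": "jog_arm", "arguments": {"plan": [{"tx":0,"ty":0,"tz":0.05,"wx":0,"wy":0,"wz":0,"jaw":1},{"tx":0,"ty":0,"tz":0.05,"wx":0,"wy":0,"wz":0,"jaw":1},{"tx":0,"ty":0,"tz":0,"wx":0,"wy":0,"wz":0,"jaw":1}]}}

```text
time: 29.28
eef_pos: [520.3, -14.5, 163.5]
ee_rot: [[0.861, 0.509, -0.0], [0.509, -0.861, 0.0], [-0.0, -0.0, -1.0]]
force: [-0.1, -0.0, -1.7]
gripper_width: 43.3
```

Emit:
{"name": "jog_arm", "arguments": {"plan": [{"tx":0,"ty":0,"tz":0.03,"wx":0,"wy":0,"wz":0,"jaw":1},{"tx":0,"ty":0,"tz":0,"wx":0,"wy":0,"wz":0,"jaw":1}]}}

```text
time: 29.52
eef_pos: [520.5, -14.5, 162.8]
ee_rot: [[0.861, 0.509, -0.0], [0.509, -0.861, 0.0], [-0.0, -0.0, -1.0]]
force: [1.1, 0.3, -2.1]
gripper_width: 43.1
```

Emit:
{"name": "jog_arm", "arguments": {"plan": [{"tx":0,"ty":0,"tz":0.03,"wx":0,"wy":0,"wz":0,"jaw":1},{"tx":0,"ty":0,"tz":0,"wx":0,"wy":0,"wz":0,"jaw":1}]}}

```text
time: 29.78
eef_pos: [520.4, -14.5, 161.8]
ee_rot: [[0.861, 0.509, -0.0], [0.509, -0.861, 0.0], [-0.0, -0.0, -1.0]]
force: [-0.1, 0.3, -2.6]
gripper_width: 43.2
```

Emit:
{"name": "jog_arm", "arguments": {"plan": [{"tx":0,"ty":0,"tz":0.03,"wx":0,"wy":0,"wz":0,"jaw":1},{"tx":0,"ty":0,"tz":0,"wx":0,"wy":0,"wz":0,"jaw":1}]}}

```text
time: 30.02
eef_pos: [520.4, -14.5, 160.9]
ee_rot: [[0.861, 0.509, -0.0], [0.509, -0.861, 0.0], [-0.0, -0.0, -1.0]]
force: [0.3, 0.1, -3.0]
gripper_width: 43.2
```

Emit:
{"name": "jog_arm", "arguments": {"plan": [{"tx":0,"ty":0,"tz":0.03,"wx":0,"wy":0,"wz":0,"jaw":1},{"tx":0,"ty":0,"tz":0,"wx":0,"wy":0,"wz":0,"jaw":1}]}}

```text
time: 30.28
eef_pos: [520.4, -14.5, 160.0]
ee_rot: [[0.861, 0.509, -0.0], [0.509, -0.861, 0.0], [-0.0, -0.0, -1.0]]
force: [0.8, 0.5, -1.8]
gripper_width: 43.2
```

```bash
python3 go.py 520.6 -14.2 159; python3 look.py r4
```

```text
t 30.27 pos [520.4 -14.5 160. ] yaw 30.61 tilt [-0.0002  0.    ] F [ 0.8  0.5 -1.8] M [-0.04  0.   -0.02] w 43.2
units to target [ 0.01  -0.006  0.035]
ring c [np.float64(539.8023231148793), np.float64(-3.0847334151766583)] z under 62.06061245281148
```

View pics/r4.png

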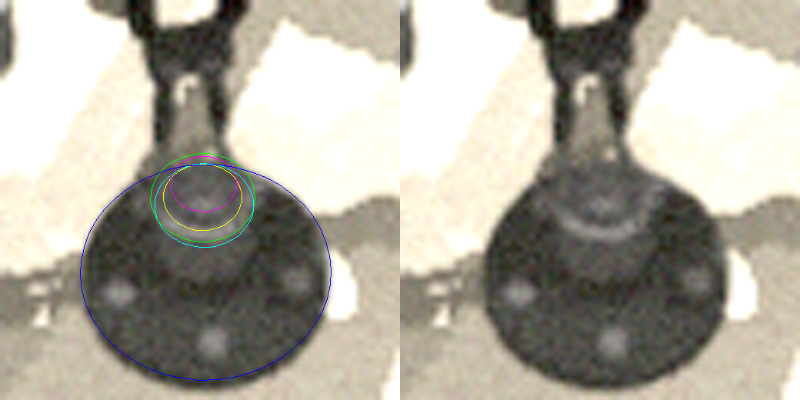

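Emit:
{"name": "jog_arm", "arguments": {"plan": [{"tx":0,"ty":0,"tz":0.02,"wx":0,"wy":0,"wz":0,"jaw":1},{"tx":0,"ty":0,"tz":0,"wx":0,"wy":0,"wz":0,"jaw":1},{"tx":0,"ty":0,"tz":0,"wx":0,"wy":0,"wz":0,"jaw":1}]}}

```text
time: 30.7
eef_pos: [520.5, -14.5, 159.5]
ee_rot: [[0.861, 0.509, -0.0], [0.509, -0.861, 0.0], [-0.0, -0.0, -1.0]]
force: [-0.3, 0.0, -2.7]
gripper_width: 42.9
```

Emit:
{"name": "jog_arm", "arguments": {"plan": [{"tx":0,"ty":0,"tz":0.02,"wx":0,"wy":0,"wz":0,"jaw":1},{"tx":0,"ty":0,"tz":0,"wx":0,"wy":0,"wz":0,"jaw":1},{"tx":0,"ty":0,"tz":0,"wx":0,"wy":0,"wz":0,"jaw":1}]}}

```text
time: 31.08
eef_pos: [520.5, -14.5, 158.9]
ee_rot: [[0.861, 0.509, -0.0], [0.509, -0.861, -0.0], [-0.0, -0.0, -1.0]]
force: [-1.3, -0.2, -1.8]
gripper_width: 43.3
```

Emit:
{"name": "jog_arm", "arguments": {"plan": [{"tx":0,"ty":0,"tz":0.02,"wx":0,"wy":0,"wz":0,"jaw":1},{"tx":0,"ty":0,"tz":0,"wx":0,"wy":0,"wz":0,"jaw":1},{"tx":0,"ty":0,"tz":0,"wx":0,"wy":0,"wz":0,"jaw":1}]}}

```text
time: 31.45
eef_pos: [520.5, -14.5, 158.4]
ee_rot: [[0.861, 0.509, 0.0], [0.509, -0.861, 0.0], [0.0, 0.0, -1.0]]
force: [-0.1, -0.5, -1.1]
gripper_width: 42.9
```

Emit:
{"name": "jog_arm", "arguments": {"plan": [{"tx":0,"ty":0,"tz":0.02,"wx":0,"wy":0,"wz":0,"jaw":1},{"tx":0,"ty":0,"tz":0,"wx":0,"wy":0,"wz":0,"jaw":1},{"tx":0,"ty":0,"tz":0,"wx":0,"wy":0,"wz":0,"jaw":1}]}}

```text
time: 31.82
eef_pos: [520.6, -14.5, 158.0]
ee_rot: [[0.861, 0.509, 0.0], [0.509, -0.861, -0.0], [0.0, 0.0, -1.0]]
force: [-0.7, -1.1, 2.2]
gripper_width: 43.3
```

```bash
python3 go.py 520.6 -14.2 159
```

```text
t 31.82 pos [520.6 -14.5 158. ] yaw 30.61 tilt [ 0.0004 -0.0001] F [-0.7 -1.1  2.2] M [-0.01  0.17  0.01] w 43.3
units to target [ 0.005 -0.011 -0.032]
```

Emit:
{"name": "jog_arm", "arguments": {"plan": [{"tx":0,"ty":0,"tz":-0.05,"wx":0,"wy":0,"wz":0,"jaw":1},{"tx":0,"ty":0,"tz":0,"wx":0,"wy":0,"wz":0,"jaw":1},{"tx":0,"ty":0,"tz":0,"wx":0,"wy":0,"wz":0,"jaw":1},{"tx":0,"ty":0,"tz":0,"wx":0,"wy":0,"wz":0,"jaw":1}]}}

```text
time: 32.33
eef_pos: [520.4, -14.5, 159.1]
ee_rot: [[0.861, 0.509, -0.0], [0.509, -0.861, 0.0], [-0.0, -0.0, -1.0]]
force: [0.1, 0.6, -1.3]
gripper_width: 43.0
```

```bash
python3 go.py 520.6 -14.2 159.4; python3 look.py r5
python3 - <<'E'
from fit import *
import pickle
S=r.snapshot("scene");T=r.snapshot("top");overlay(S,[],"f1",(120,100,300,260),4);overlay(T,[],"f2",(200,110,420,240),3.5)
f=S["frame"].astype(float)[150:245,225:300];g=np.clip((f-15)*2.2,0,255).astype(np.uint8)[:,:,::-1];cv2.imwrite("pics/f3.png",cv2.resize(g,None,fx=6,fy=6,interpolation=cv2.INTER_CUBIC))
st=r.state();print(st["force"],st["eef_pos"],st["gripper_width"])
E
```

```text
t 32.33 pos [520.4 -14.5 159.1] yaw 30.61 tilt [-0.0003  0.0001] F [ 0.1  0.6 -1.3] M [-0.05  0.06  0.  ] w 43.0
units to target [ 0.011 -0.004 -0.011]
ring c [np.float64(539.7818360401733), np.float64(-3.1008754155157474)] z under 61.098805713014116
[ 0.47053742 -0.65160258 -2.55371406] [520.42021213 -14.48556593 159.14995173] 43.500178809128144
```

View pics/f3.png

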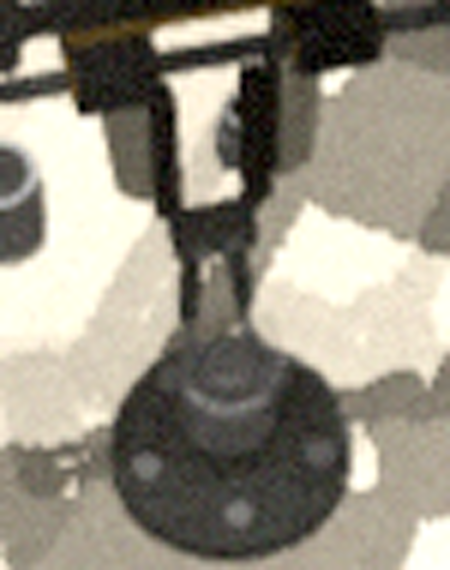

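View pics/f1.png

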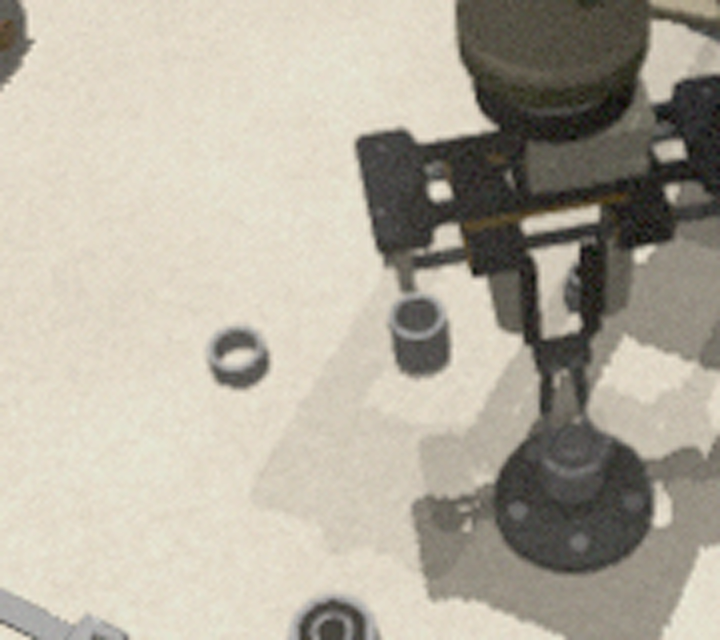

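View pics/r5.png

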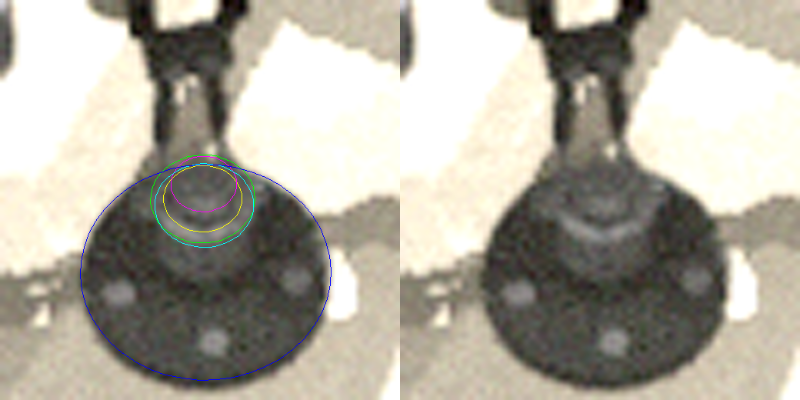

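Emit:
{"name": "jog_arm", "arguments": {"plan": [{"tx":0,"ty":0,"tz":-0.01,"wx":0,"wy":0,"wz":0,"jaw":1},{"tx":0,"ty":0,"tz":0,"wx":0,"wy":0,"wz":0,"jaw":1},{"tx":0,"ty":0,"tz":0,"wx":0,"wy":0,"wz":0,"jaw":1},{"tx":0,"ty":0,"tz":0,"wx":0,"wy":0,"wz":0,"jaw":1},{"tx":0,"ty":0,"tz":0,"wx":0,"wy":0,"wz":0,"jaw":1}]}}

```text
time: 33.1
eef_pos: [520.5, -14.5, 159.5]
ee_rot: [[0.861, 0.509, 0.0], [0.509, -0.861, 0.0], [0.0, -0.0, -1.0]]
force: [0.7, 0.1, -2.8]
gripper_width: 43.2
```

Run:
```python
from h import *
np.set_printoptions(precision=2,suppress=True)
F=[]
for i in range(6): r.snapshot("scene"); s=r.state(); F.append(np.r_[s["eef_pos"],s["force"],s["gripper_width"]])
print(np.mean(F,0),np.std(F,0),s["time"])
r.hand_in()
```

```text
[520.48 -14.5  159.54   0.28  -0.41  -1.9   43.37] [0.02 0.01 0.02 0.46 0.49 0.88 0.12] 33.4
the job is handed in; nothing more can be done
```

I handed the job in at 33.4 s, with the 30 mm bush seated on the shoulder and the spread ring held level with the groove. No verdict came back.

**Bush:** I slid the 30 mm bush over the stub until the force rose, which was at the height expected for the shoulder. After I let go, the picture showed it seated. The short and long bushes were not touched.

**Pliers:** I took them by both handles. The jaws read about 43.3 mm; they read about 0.8 mm low on the bush, so that matches the 44 mm of a full squeeze. I then lowered the ring over the stub without any contact until it touched the bush.

**Ring height:** I backed off about 1.5 mm from that touch. Its underside is about 61.1 mm above the bench, so the 3 mm ring sits within the groove's 60–65 mm.

**Last checks:**
- **Load:** the vertical force averaged −1.9 N, which is just the weight of the pliers, so nothing bears on the bush.
- **Upright:** the tool was vertical to within 0.05°.
- **Centring:** the ring looked concentric with the stub to within about 1 mm.

**What disagreed:**
- **Fingertip height:** touching the bench showed the fingertips about 29 mm higher than the stated tool frame implies. My first attempt therefore closed the jaws above the bush, without touching it. I used the measured height from then on.
- **Cameras:** they differed by about 3 mm. I averaged them, and contact confirmed the bush and ring heights.
- **Refused moves:** the first two move calls were refused because their rows left out fields. The arm did not move.

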